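Set up the gauge holder at the turning bench

TASK

Put both spindle offcuts, one of them lying on the slide rail, into the grey tray, then set the gauge holder on the open end of the rail with its pegs still empty and slide it home until the brass detent clicks in and holds it. Then hang every coloured gauge that is there by its eye on the holder's pegs, one to a peg, pushed right down to the sloping board with its fork end hanging down. Leave the oil bottle, the bowl and the wax tin where they are.

Things in the scene. Friction and masses are not known exactly. Their poses are not given: they have to be found in the camera images.
- rail: Steel slide rail fixed to the bench: bar 40 mm wide, 24 mm high, along its own x from -70 mm (open end, nearest the robot) to +115 mm. Origin: on the bench under the bar's centre line, where the holder's origin (its shoe point) comes, 6 mm up, when home; x points to the stop, y across, z up. With the holder home its grip centre is at (66, 0, 78) mm here. Place and yaw vary.
- rail_lip (a point): Front edge of the lip at the rail's far end, at (96, 0, 40) mm in the rail's frame: underside of a 10 mm thick, 80 mm wide lip carried by a grey stop block (face at x = 113 mm, top 50 mm up). The holder's foot slides in under it.
- detent (a joint): Brass spring ball in the rail's top at x = 95 mm; 0 m when fully up (2.5 mm proud of the rail), 0.0025 when pressed flush. The holder's foot presses it down over the last 25 mm of travel (a push of about 5 to 20 N with the sliding friction) and it pops up again into a pocket in the foot when the holder is home.
- holder_grip (a point): Centre of the black grip on the gauge holder (loose, about 0.8 kg, centre of mass about 35 mm in front of the grip and 35 mm lower): upright block 36 mm (x) by 30 mm (y) by 44 mm high, its top 22 mm above this point; pinch it across y from above. It is at (66, 0, 72) mm from the shoe point; x points from the holder's sloping front to its back, z up.
- holder_shoe (a point): Holder's origin: centre line, level of the runners' underside; axes as the grip. Two runners 15 mm wide, 18 mm high, x from -30 to 108 mm, with a channel 48 mm wide between; its roof, 18 mm up, rides on the rail. The foot reaches back to x = 112 mm, its top 30 mm up, and must go under the lip: so set the holder on the rail about 65 mm (at least 30) short of home, then push it along.
- holder_board (a point): Middle of the holder's sloping board's upper face: plywood 236 mm wide (y), 150 mm long, 10 mm thick, sloping up at 25 degrees from (x -110, z 30) to (x 26, z 93) mm in the shoe point's frame; four pegs stand at right angles to it near its upper edge. Axes as the holder's.
- tray_in (a point): Centre of the inner floor of the fixed grey offcut tray: 130 mm (x) by 170 mm (y) outside, walls 5 mm thick and 40 mm high, floor 5 mm above the bench. Same axes as the tray.
- peg1 (a point): Peg 1 of 4 (from the holder's -y side, 62 mm apart): the point on the peg's axis 5 mm above the board, where the middle of a hung gauge's eye comes (or up to 6 mm down the slope). Brass peg 12 mm thick, rounded tip 37 mm beyond this point along (-0.423, 0, 0.906) in the holder's axes; up the slope is (0.906, 0, 0.423). Axes as the holder's.
- peg2 (a point): Peg 2 of 4 (from the holder's -y side, 62 mm apart): the point on the peg's axis 5 mm above the board, where the middle of a hung gauge's eye comes (or up to 6 mm down the slope). Brass peg 12 mm thick, rounded tip 37 mm beyond this point along (-0.423, 0, 0.906) in the holder's axes; up the slope is (0.906, 0, 0.423). Axes as the holder's.
- peg3 (a point): Peg 3 of 4 (from the holder's -y side, 62 mm apart): the point on the peg's axis 5 mm above the board, where the middle of a hung gauge's eye comes (or up to 6 mm down the slope). Brass peg 12 mm thick, rounded tip 37 mm beyond this point along (-0.423, 0, 0.906) in the holder's axes; up the slope is (0.906, 0, 0.423). Axes as the holder's.
- peg4 (a point): Peg 4 of 4 (from the holder's -y side, 62 mm apart): the point on the peg's axis 5 mm above the board, where the middle of a hung gauge's eye comes (or up to 6 mm down the slope). Brass peg 12 mm thick, rounded tip 37 mm beyond this point along (-0.423, 0, 0.906) in the holder's axes; up the slope is (0.906, 0, 0.423). Axes as the holder's.
- gauge1_mid (a point): Middle (half-way through the thickness) of the red flat gauge plate, 140 mm long, 10 mm thick, about 70 g, lying flat; may be absent. x points along the plate to the eye, z through the thickness. The shank here is 30 mm wide (y) from x = -28 to 28 mm, the place to grip; a round eye at the +x end (outside 44 mm, hole 24 mm, its centre at x = 48 mm); a fork 46 mm wide at the -x end, x from -70 to -28 mm.
- gauge1_eye (a point): Centre of the hole of the red gauge, half-way through the thickness; same axes as the gauge.
- gauge2_mid (a point): Middle (half-way through the thickness) of the blue flat gauge plate, 140 mm long, 10 mm thick, about 70 g, lying flat; may be absent. x points along the plate to the eye, z through the thickness. The shank here is 30 mm wide (y) from x = -28 to 28 mm, the place to grip; a round eye at the +x end (outside 44 mm, hole 24 mm, its centre at x = 48 mm); a fork 46 mm wide at the -x end, x from -70 to -28 mm.
- gauge2_eye (a point): Centre of the hole of the blue gauge, half-way through the thickness; same axes as the gauge.
- gauge3_mid (a point): Middle (half-way through the thickness) of the yellow flat gauge plate, 140 mm long, 10 mm thick, about 70 g, lying flat; may be absent. x points along the plate to the eye, z through the thickness. The shank here is 30 mm wide (y) from x = -28 to 28 mm, the place to grip; a round eye at the +x end (outside 44 mm, hole 24 mm, its centre at x = 48 mm); a fork 46 mm wide at the -x end, x from -70 to -28 mm.
- gauge3_eye (a point): Centre of the hole of the yellow gauge, half-way through the thickness; same axes as the gauge.
- gauge4_mid (a point): Middle (half-way through the thickness) of the green flat gauge plate, 140 mm long, 10 mm thick, about 70 g, lying flat; may be absent. x points along the plate to the eye, z through the thickness. The shank here is 30 mm wide (y) from x = -28 to 28 mm, the place to grip; a round eye at the +x end (outside 44 mm, hole 24 mm, its centre at x = 48 mm); a fork 46 mm wide at the -x end, x from -70 to -28 mm.
- gauge4_eye (a point): Centre of the hole of the green gauge, half-way through the thickness; same axes as the gauge.
- offcut1_mid (a point): Middle of a spindle offcut (pale wood, at first lying on the rail): 92 mm long along its x, the -x half a square block 40 mm wide (y) and 44 mm high (z) from x = -47 to 3 mm, the +x part a turned end up to 38 mm thick. Grip the square block across y, near x = -15 mm; about 90 g. This point is 22 mm above its underside.
- offcut2_mid (a point): Middle of a spindle offcut (dark wood, at first lying on the bench): 92 mm long along its x, the -x half a square block 40 mm wide (y) and 44 mm high (z) from x = -47 to 3 mm, the +x part a turned end up to 38 mm thick. Grip the square block across y, near x = -15 mm; about 90 g. This point is 22 mm above its underside.
- oil_mid (a point): Amber bottle of finishing oil, 60 mm across, 150 mm tall; stays where it is. Point at half height.
- bowl_mid (a point): Dark turned wooden bowl, 100 mm across, 50 mm high; stays where it is. Point at half height.
- tin_mid (a point): Low round wax tin, 72 mm across, 45 mm high; stays where it is. Point at half height.
Things that resemble listed ones, but are neither listed nor needed, are in the scene too. Of the things shaped like the part that bears gauge4_mid, the green one is meant. Of the things that look like the part that bears offcut1_mid, the smaller one is meant.

How it is judged:
By the outcome, as a careful person would: the job done as asked, in the order asked, and still so for the second after the job is handed in, with the robot touching nothing.
Of gauge1, gauge2, gauge3, gauge4 only 3 to 4 are there at a start; the rules pass over those that are not, and their reading is None.
At some moment in a run one of offcut1, offcut2, gauge1, gauge2, gauge3, gauge4 may be knocked a few centimetres aside while the robot is not near it.
It also fails if it takes over 210 s, if anything falls off the work surface, if the arm or the gripper's body presses on something with over 40 N, if the wrist force passes 120 N, or if a joint passes its speed limit or range.

ROBOT

A 6-joint arm with a two-finger parallel gripper is mounted at the origin on the work surface. World frame = base frame: x ahead of the robot, y to its left, z up, the work surface at z = 0. Lengths are in m, angles in rad, forces in N, time in s.
With the tool pointing down it reaches from about 0.35 to 0.975 m from the base axis. Payload 4.9 kg.
Tool frame: the origin (TCP) lies at the very end of the fingers, on their centre line; the grasp point (between the pads) lies 19 mm behind it; z points along the fingers, x is the direction in which the jaws open and shut, and the axes are right-handed (so a half turn about z gives the same grasp; the last joint's range is limited). The gripper opens to 85 mm and grips with 20 to 120 N. Pads are 22 mm wide; open, the fingers measure 114 mm over their backs; the gripper's body (76 mm by 85 mm) begins 54 mm behind the grasp point. The pads swing forward as they close: fully open they stand 13 mm farther back than shut.
Start: joints at [-1.367, 0.053, 1.613, -0, 1.476, -0.119], TCP at [0.198, -0.593, 0.231] pointing down, gripper open.
Joint ranges: [-3.01, 3.01], [-1.01, 2.22], [0.06, 2.58], [-1.02, 4.17], [0.09, 2.62], [-3.14, 3.14]. Speed limits (rad/s): [2.57, 2.57, 3.14, 3.14, 3.14, 3.14].

INTERFACE

Orientations are given as a rotation vector (axis times angle).
In Python, from station import ctrl gives the robot as it stands.
- The arm moves only by the shell command python3 -m handwheel 'ROWS' [OPENING] [FORCE]. ROWS is a JSON object of lists of equal length, an entry for each row: "offset": the shift along the world's x, y, z in units of 40 mm (1.0 is 40 mm), a list of three; "roll": the turn about the world's z in units of 6 degrees (1.0 is 6 degrees). A call has exactly 10 rows; each row is the pose to reach, as a shift and turn from the pose commanded when the call began; what a row does not reach only later rows make up. A row lasts 1/10 s, in which the tool goes at most 50 mm and 8.59 degrees, less where a joint would pass 70% of its speed; a pose out of reach is approached as far as the arm can. A call with a gripper value outside its range is refused whole. OPENING is the finger opening in mm, from 0 to 85.4, set as the call begins (- or left out, the last holds). The fingers move at their own pace and stop on an object; FORCE is the grip in N (left out, the last holds). Time passes only in rows, so rows that repeat a pose let the fingers close, or fill a call up. It gives the time, the measured TCP pose, the force and the opening at its end, in the units of the state.
- ctrl.get_obs(): the state, without advancing time (a new reading comes with each control period).
- ctrl.get_image(name): name is "side" or "top"; returns a dict with "img" (480x640x3 uint8, red, green, blue), "fx", "fy", "cx", "cy" (pixels), "k1" (the pictures are not rectified: a ray, as slopes to the right and down, at radius r is drawn at 1 + k1 r^2 times it, then the intrinsics apply), "T" (4x4, takes a point from camera to world coordinates). Camera axes: x right, y down, z forward; pixel columns grow to the right and rows downward; lengths in m; the calibration is good to about 2 mm. A picture is of the moment at which its call begins. There is no depth.
- ctrl.finish_job(): hands the job in, once; it reports no verdict.
The state is a dict: "t": time; "q": joint angles; "dq": joint speeds; "effort": joint torques, N m; "tool_pos": TCP position; "tool_rot": TCP orientation; "contact_force": force on the tool from outside, world axes, zero at the start; "wrist_torque": the same for the moment, N m; "opening": finger opening in m.
Only numpy, scipy, OpenCV 4.12 (cv2) and the standard library are available. Lean on these libraries where they do the work, as an engineer would, in place of code of your own. Each camera call takes 0.05 s, during which the arm holds its last target.

## Working session

There is one attempt and no reset: what is moved stays moved. The work goes in short steps, Python scripts to look and compute and a shell command to move; the robot and the scene stay as the last step left them, time stands still between calls to the robot, and variables do not carry over. Pictures are saved under pics/ and viewed, and the job is handed in when it is done.

```bash
ls; mkdir -p pics; cat > h.py <<'E'
import numpy as np,cv2,sys
from station import ctrl
def snap(n,f):
    d=ctrl.get_image(n); cv2.imwrite('pics/'+f,d['img'][:,:,::-1]); return d
def ray(d,u,v):
    x=(u-d['cx'])/d['fx'];y=(v-d['cy'])/d['fy']
    k=np.array([[d['fx'],0,d['cx']],[0,d['fy'],d['cy']],[0,0,1.]])
    p=cv2.undistortPoints(np.array([[[u,v]]],float),k,np.array([d['k1'],0,0,0.]))[0,0]
    T=np.array(d['T']);return T[:3,3],T[:3,:3]@np.array([p[0],p[1],1])
def onz(d,u,v,z):
    o,r=ray(d,u,v);return o+r*(z-o[2])/r[2]
def proj(d,P):
    T=np.array(d['T']);c=T[:3,:3].T@(np.array(P)-T[:3,3]);x,y=c[0]/c[2],c[1]/c[2];s=1+d['k1']*(x*x+y*y)
    return np.array([d['fx']*x*s+d['cx'],d['fy']*y*s+d['cy']])
E
python3 - <<'E'
from h import *
for n in ('top','side'):
    d=snap(n,n+'0.png');print(n,d['fx'],d['cx'],d['cy'],d['k1'],np.round(d['T'],3))
print(ctrl.get_obs())
E
```

```text
pics
top 498.1058433542266 322.9458204802632 229.79367024821045 -0.002920531541320168 [[-0.005 -0.999  0.046  0.5  ]
 [-1.     0.005  0.011  0.003]
 [-0.011 -0.046 -0.999  1.365]
 [ 0.     0.     0.     1.   ]]
side 449.7686241626753 330.16097494391175 239.56464576876905 -0.10941813523268654 [[ 0.993 -0.079  0.083  0.46 ]
 [-0.115 -0.656  0.746 -0.722]
 [-0.005 -0.751 -0.66   0.747]
 [ 0.     0.     0.     1.   ]]
{'t': 0.1, 'q': array([-1.36702284e+00,  5.32994581e-02,  1.61416453e+00,  9.09454746e-06,
        1.47602168e+00, -1.19012792e-01]), 'dq': array([-2.26710301e-04, -2.82573430e-03, -1.43623788e-03, -2.37417931e-03,
       -2.67799667e-08, -6.26697950e-04]), 'effort': array([ 1.03902956e-03, -3.94901133e+01, -3.71364856e+01,  1.97741974e-05,
        3.85912033e-03,  3.39347494e-06]), 'tool_pos': array([ 0.19813489, -0.59215892,  0.23017594]), 'tool_rot': array([-2.54849729e+00,  1.83484997e+00,  2.17929355e-03]), 'contact_force': array([ 0.10779228, -0.69013285, -0.47897451]), 'wrist_torque': array([ 0.05282364, -0.03869668,  0.02411722]), 'opening': 0.08551230080469165}
```

View pics/top0.png

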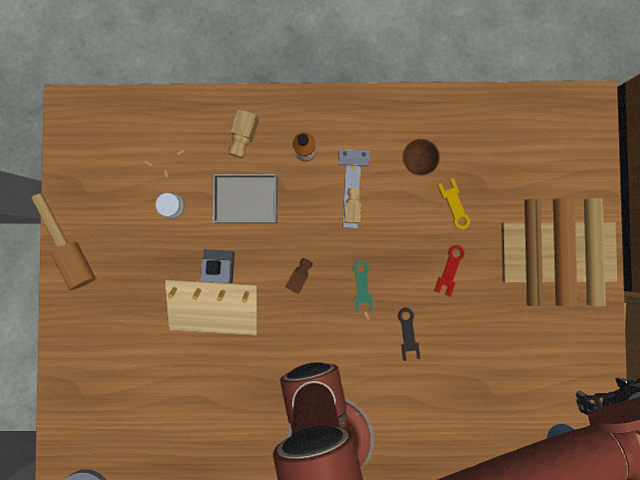

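View pics/side0.png

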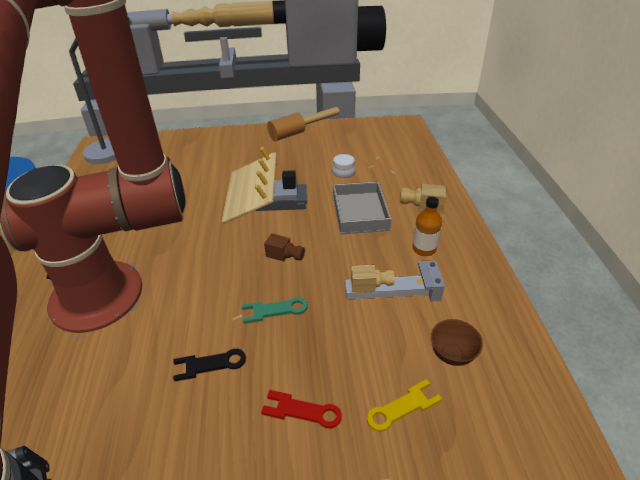

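The pictures show three gauges: green (top image 362,287), red (450,270) and yellow (454,204). Blue is absent and the black one is a decoy. The pale offcut lies on the rail (352,205), the dark one at (300,275), the holder at (213,290), the tray at (245,198), and a larger lookalike offcut at (242,133). Next I'll measure them.

```bash
cat > m.py <<'E'
from h import *
def masks(img):
    hsv=cv2.cvtColor(img,cv2.COLOR_RGB2HSV);H,S,V=[hsv[:,:,i].astype(int) for i in range(3)]
    return dict(red=((H<4)|(H>176))&(S>200)&(V>110),yellow=(H>22)&(H<32)&(S>200)&(V>120),green=(H>70)&(H<95)&(S>110)&(V>60))
def gauges(d,z=0.010,n='top'):
    out={}
    for c,m in masks(d['img']).items():
        m=m.astype(np.uint8)*255
        cs,hi=cv2.findContours(m,cv2.RETR_CCOMP,cv2.CHAIN_APPROX_NONE)
        k=[i for i in range(len(cs)) if hi[0][i][3]<0]
        if not k: continue
        i=max(k,key=lambda i:cv2.contourArea(cs[i]))
        if cv2.contourArea(cs[i])<150: continue
        ch=[j for j in range(len(cs)) if hi[0][j][3]==i]
        mm=np.zeros_like(m);cv2.drawContours(mm,cs,i,255,-1)
        ys,xs=np.nonzero(mm&m)
        P=np.array([onz(d,x,y,z)[:2] for x,y in zip(xs,ys)]);cen=P.mean(0)
        w,v=np.linalg.eigh(np.cov(P.T));ax=v[:,1]
        eye=None
        if ch:
            j=max(ch,key=lambda j:len(cs[j]));M=np.array([onz(d,x,y,z)[:2] for x,y in cs[j][:,0]])
            eye=(M.min(0)+M.max(0))/2
            if ax@(eye-cen)<0: ax=-ax
        t=(P-cen)@ax
        out[c]=dict(n=len(xs),cen=cen.round(4),yaw=round(np.degrees(np.arctan2(ax[1],ax[0])),1),eye=None if eye is None else eye.round(4),mid=(cen+ax*(t.max()+t.min())/2).round(4),mid_eye=None if eye is None else (eye-.048*ax).round(4),L=round(np.ptp(t),4))
    return out
E
python3 - <<'E'
from m import *
for n in('top','side'):
    d=ctrl.get_image(n);print(n)
    for c,g in gauges(d).items():print(c,g)
    if n=='top':
        im=d['img'][:,:,::-1]
        cv2.imwrite('pics/holder.png',cv2.resize(im[230:350,150:330],None,fx=4.4,fy=4.4,interpolation=cv2.INTER_CUBIC))
        cv2.imwrite('pics/rail.png',cv2.resize(im[140:240,200:380],None,fx=4.4,fy=4.4,interpolation=cv2.INTER_CUBIC))
    else:
        im=d['img'][:,:,::-1]
        cv2.imwrite('pics/srail.png',cv2.resize(im[230:320,320:460],None,fx=5,fy=5,interpolation=cv2.INTER_CUBIC))
        cv2.imwrite('pics/sholder.png',cv2.resize(im[140:270,210:330],None,fx=4.5,fy=4.5,interpolation=cv2.INTER_CUBIC))
E
```

```text
top
red {'n': 440, 'cen': array([ 0.4468, -0.3245]), 'yaw': np.float64(-19.2), 'eye': array([ 0.4972, -0.3427]), 'mid': array([ 0.4529, -0.3266]), 'mid_eye': array([ 0.4519, -0.3269]), 'L': np.float64(0.1356)}
yellow {'n': 535, 'cen': array([ 0.6312, -0.3413]), 'yaw': np.float64(-159.3), 'eye': array([ 0.584 , -0.3591]), 'mid': array([ 0.6293, -0.342 ]), 'mid_eye': array([ 0.6289, -0.3421]), 'L': np.float64(0.1371)}
green {'n': 428, 'cen': array([ 0.4088, -0.088 ]), 'yaw': np.float64(4.7), 'eye': array([ 0.4591, -0.0837]), 'mid': array([ 0.41  , -0.0879]), 'mid_eye': array([ 0.4113, -0.0876]), 'L': np.float64(0.1348)}
side
red {'n': 1305, 'cen': array([ 0.4476, -0.3308]), 'yaw': np.float64(-20.1), 'eye': array([ 0.4975, -0.3482]), 'mid': array([ 0.4517, -0.3323]), 'mid_eye': array([ 0.4525, -0.3318]), 'L': np.float64(0.138)}
yellow {'n': 1345, 'cen': array([ 0.6292, -0.3465]), 'yaw': np.float64(-158.6), 'eye': array([ 0.5828, -0.3645]), 'mid': array([ 0.6285, -0.3468]), 'mid_eye': array([ 0.6275, -0.347 ]), 'L': np.float64(0.141)}
green {'n': 749, 'cen': array([ 0.4082, -0.095 ]), 'yaw': np.float64(5.4), 'eye': array([ 0.4571, -0.0901]), 'mid': array([ 0.4099, -0.0949]), 'mid_eye': array([ 0.4093, -0.0946]), 'L': np.float64(0.1355)}
```

View pics/holder.png

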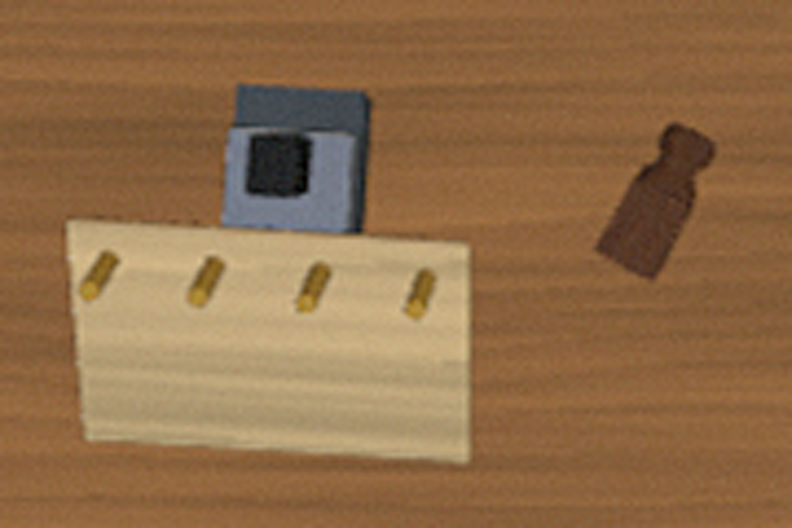

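View pics/rail.png

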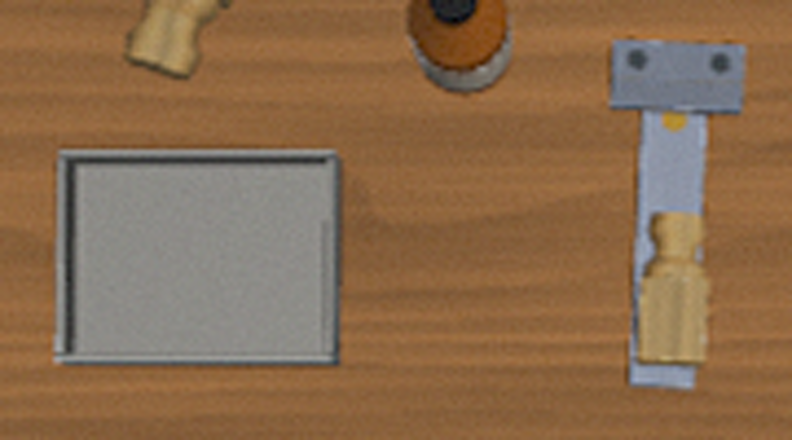

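View pics/srail.png

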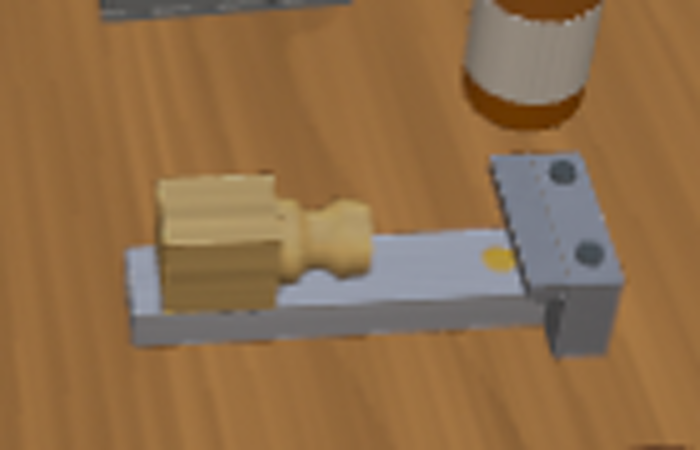

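View pics/sholder.png

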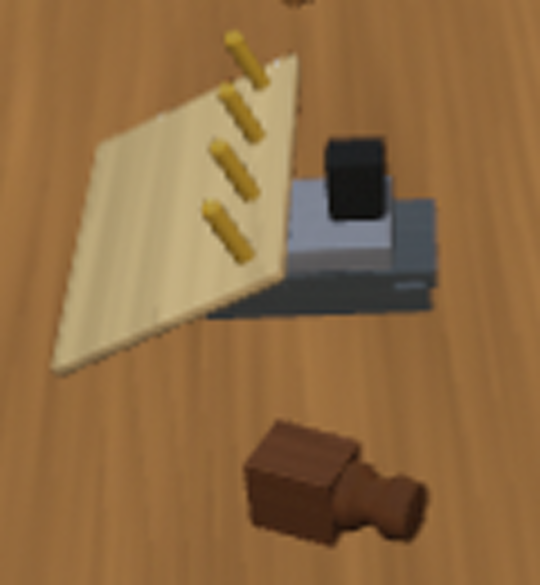

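```bash
python3 - <<'E'
from m import *
d=ctrl.get_image('top');s=ctrl.get_image('side')
R=lambda p,z:onz(d,p[0]/4.4+200-.4,p[1]/4.4+140-.4,z)[:2]
Hh=lambda p,z:onz(d,p[0]/4.4+150-.4,p[1]/4.4+230-.4,z)[:2]
def ang(a,b):v=b-a;return np.degrees(np.arctan2(v[1],v[0])).round(2)
a,b=R((629,384),.024),R((694,388),.024);print('open',a,b,(a+b)/2,np.linalg.norm(a-b),ang(b,a)-90)
l=[R(p,.05) for p in((610,107),(743,112),(613,41),(746,45))];print('lip',(l[0]+l[1])/2,ang(l[1],l[0])-90,ang(l[3],l[2])-90,np.linalg.norm(l[0]-l[1]))
e1=R((640,112),.024);e2=R((706,112),.024);print('edges',ang(a,e1),ang(b,e2));det=R((674,122),.026);print('det',det,ang((a+b)/2,det), np.linalg.norm((a+b)/2-det))
t=[R(p,.04) for p in((60,150),(338,150),(338,363),(57,362))];print('tray',np.round(t,3),np.mean(t,0))
o=[R(p,.068) for p in((641,278),(708,280),(639,359),(705,362))];print('off1 block',np.mean(o,0),np.round(o,4))
o=[Hh(p,.044) for p in((597,247),(655,280),(692,203),(634,178))];print('off2 block',np.mean(o,0),np.round(o,4),ang(o[1],o[2]),ang(o[0],o[3]))
g=[Hh(p,.094) for p in((248,135),(310,137),(246,192),(306,196))];print('grip',np.mean(g,0),np.round(g,4),ang(g[1],g[0])-90)
bt=[Hh((67,220),.093),Hh((469,244),.093)];bl=[Hh((85,439),.03),Hh((470,462),.03)]
print('board top',np.mean(bt,0),ang(bt[1],bt[0])-90,np.linalg.norm(bt[0]-bt[1]),'low',np.mean(bl,0),ang(bl[1],bl[0])-90)
Sr=lambda p,z:onz(s,p[0]/5+320-.4,p[1]/5+230-.4,z)[:2]
a,b=Sr((125,250),.024),Sr((134,319),.024);print('side open',a,b,(a+b)/2);print('side det',Sr((498,259),.026))
l=[Sr(p,.05) for p in((490,156),(532,287),(579,152),(622,282))];print('side lip front',(l[0]+l[1])/2,ang(l[1],l[0])-90)
from scipy.spatial.transform import Rotation as Ro
print(Ro.from_rotvec(ctrl.get_obs()['tool_rot']).as_matrix().round(3))
E
```

```text
open [ 0.56892838 -0.0354098 ] [ 0.56627043 -0.07517103] [ 0.56759941 -0.05529042] 0.0398499679834243 -3.819999999999993
lip [ 0.73342917 -0.0643929 ] -2.5400000000000063 -2.1299999999999955 0.08032556661527027
edges -2.68 -2.93
det [ 0.72995866 -0.06404194] -3.09 0.16259495169626653
tray [[0.713 0.311]
 [0.712 0.141]
 [0.582 0.141]
 [0.583 0.312]] [0.64739852 0.22645941]
off1 block [ 0.60470172 -0.06062665] [[ 0.6296 -0.0417]
 [ 0.6282 -0.0814]
 [ 0.5815 -0.0402]
 [ 0.5795 -0.0792]]
off2 block [0.42474309 0.08892696] [[0.4129 0.1175]
 [0.393  0.0827]
 [0.439  0.0603]
 [0.4541 0.0952]] -25.93 -28.42
grip [0.46425015 0.29863679] [[0.4817 0.3159]
 [0.4804 0.2798]
 [0.4487 0.3169]
 [0.4462 0.282 ]] -2.0900000000000034
board top [0.42548588 0.30434923] -3.6099999999999994 0.23428796101553684 low [0.28988846 0.3127677 ] -3.530000000000001
side open [ 0.56732991 -0.04140632] [ 0.56551729 -0.08229219] [ 0.5664236  -0.06184926]
side det [ 0.72953439 -0.06884625]
side lip front [ 0.73205409 -0.06835489] -2.010000000000005
[[ 0.317 -0.948 -0.   ]
 [-0.948 -0.317  0.001]
 [-0.001 -0.    -1.   ]]
```

```bash
python3 -m handwheel '{"offset":[[0.3,0.4,0],[0.9,1.1,0],[1.6,2.0,0],[2.3,2.9,0],[3.0,3.8,0],[3.7,4.7,0],[4.4,5.6,0],[5.1,6.5,0],[5.8,7.4,0],[6.5,8.3,0]],"roll":[-0.3,-0.7,-1.1,-1.5,-1.9,-2.3,-2.7,-3.1,-3.5,-3.5]}' 75 60; python3 -m handwheel '{"offset":[[0.7,0.9,0],[1.4,1.8,-0.2],[2.1,2.7,-0.5],[2.8,3.6,-0.8],[3.3,4.3,-1.1],[3.6,4.7,-1.4],[3.8,4.9,-1.7],[3.85,5.0,-2],[3.85,5.0,-2],[3.85,5.0,-2]],"roll":[0,0,0,0,0,0,0,0,0,0]}'
python3 - <<'E'
from h import *
d=snap('top','t1.png');s=snap('side','s1.png')
c=lambda d,f,a:cv2.imwrite('pics/'+f,cv2.resize(d['img'][a[0]:a[1],a[2]:a[3],::-1],None,fx=5,fy=5,interpolation=cv2.INTER_CUBIC))
c(d,'t1c.png',(150,260,280,420));c(s,'s1c.png',(180,300,320,460))
print(ctrl.get_obs()['tool_pos'])
E
```

```text
t: 1.3
tool_pos: [0.4591, -0.2591, 0.2315]
tool_rot: [-2.171, 2.27, -0.001]
contact_force: [1.4, -0.3, 1.3]
opening: 0.0751
t: 2.3
tool_pos: [0.6117, -0.0615, 0.151]
tool_rot: [2.171, -2.27, -0.001]
contact_force: [-0.1, -0.8, -0.2]
opening: 0.0751
[ 0.61233748 -0.06171959  0.15219801]
```

View pics/t1c.png

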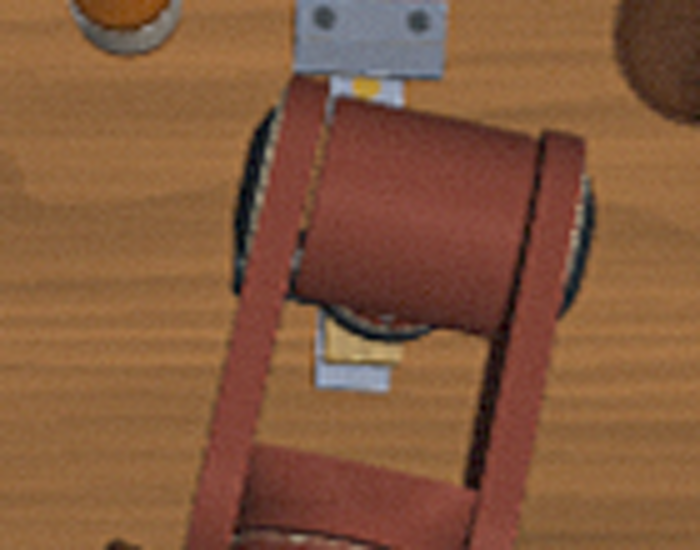

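View pics/s1c.png

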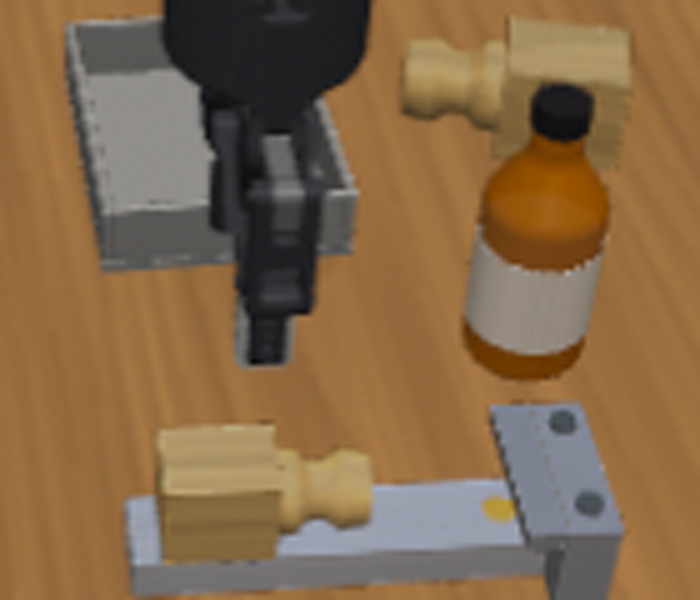

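The side view shows the gripper lined up over the block (fingers at 268,360 in the crop, block at 215,490), so I'll descend and grip.

```bash
python3 -m handwheel '{"offset":[[0,0,-0.3],[0,0,-0.8],[0,0,-1.3],[0,0,-1.8],[0,0,-2.3],[0,0,-2.7],[0,0,-2.9],[0,0,-3.0],[0,0,-3.0],[0,0,-3.0]],"roll":[0,0,0,0,0,0,0,0,0,0]}' 75 60; python3 -m handwheel '{"offset":[[0,0,0],[0,0,0],[0,0,0],[0,0,0],[0,0,0],[0,0,0],[0,0,0],[0,0,0.1],[0,0,0.3],[0,0,0.6]],"roll":[0,0,0,0,0,0,0,0,0,0]}' 20 60
```

```text
t: 3.4
tool_pos: [0.613, -0.0609, 0.0323]
tool_rot: [-2.172, 2.269, -0.002]
contact_force: [0.2, -0.3, -0.0]
opening: 0.0753
t: 4.4
tool_pos: [0.6109, -0.0604, 0.0544]
tool_rot: [2.171, -2.268, -0.004]
contact_force: [-0.1, 0.2, -0.8]
opening: 0.0395
```

```bash
python3 -m handwheel '{"offset":[[0,0,0.5],[0,0.2,1.2],[0,0.7,1.8],[0,1.5,2.1],[0,2.4,2.1],[0,3.3,2.1],[0,4.2,2.1],[0,5.1,2.1],[0.1,6.0,2.1],[0.3,6.9,2.1]],"roll":[0,0,0,0,0,0,0,0,0,0]}'; python3 -m handwheel '{"offset":[[0.1,0.5,0],[0.2,0.9,0],[0.2,1.05,-0.4],[0.2,1.05,-0.9],[0.2,1.05,-1.4],[0.2,1.05,-1.9],[0.2,1.05,-2.3],[0.2,1.05,-2.6],[0.2,1.05,-2.8],[0.2,1.05,-2.8]],"roll":[0,0,0,0,0,0,0,0,0,0]}'
python3 - <<'E'
from h import *
s=snap('side','s2.png')
E
```

```text
t: 5.4
tool_pos: [0.6238, 0.2168, 0.1401]
tool_rot: [-2.173, 2.269, -0.0]
contact_force: [0.2, -0.1, -1.1]
opening: 0.0395
t: 6.4
tool_pos: [0.6315, 0.2568, 0.0258]
tool_rot: [2.171, -2.268, -0.002]
contact_force: [-0.7, 0.8, -0.7]
opening: 0.0392
```

View pics/s2.png

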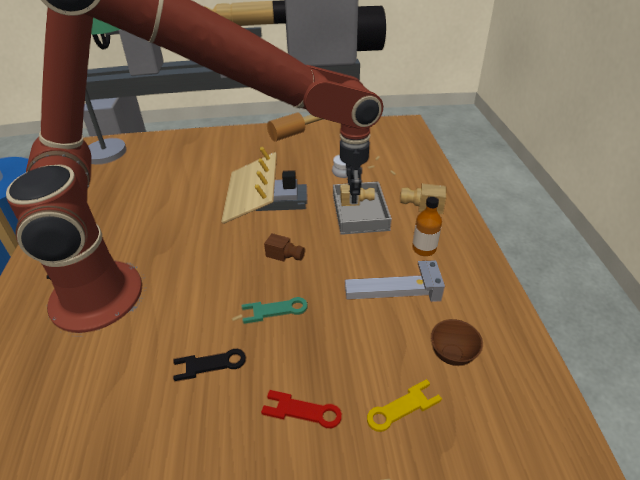

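The side view shows the pale offcut held inside the tray (350,195) and the rail clear. I'll lower it the rest of the way and release.

```bash
python3 -m handwheel '{"offset":[[0,0,-0.1],[0,0,-0.2],[0,0,-0.3],[0,0,-0.3],[0,0,-0.3],[0,0,-0.3],[0,0,-0.3],[0,0,-0.3],[0,0,-0.3],[0,0,-0.3]],"roll":[0,0,0,0,0,0,0,0,0,0]}'; python3 -m handwheel '{"offset":[[0,0,0],[0,0,0],[0,0,0],[0,0,0.3],[0,0,0.9],[0,0,1.6],[0,0,2.3],[0,0,2.9],[-0.3,-0.3,3.2],[-0.8,-0.7,3.2]],"roll":[0,0,0,0,0,0,0,0,0,0]}' 53; python3 -m handwheel '{"offset":[[-0.7,-0.6,0],[-1.4,-1.2,0],[-2.1,-1.8,0],[-2.8,-2.4,0],[-3.4,-2.9,0],[-3.8,-3.3,0],[-4.1,-3.5,-0.2],[-4.2,-3.6,-0.6],[-4.2,-3.6,-1],[-4.2,-3.6,-1]],"roll":[-0.5,-1,-1.5,-2,-2.6,-3.2,-3.8,-4.1,-4.1,-4.1]}' 75
python3 - <<'E'
from h import *
s=snap('side','s3.png')
E
```

```text
t: 7.45
tool_pos: [0.6323, 0.2573, 0.0153]
tool_rot: [-2.172, 2.269, -0.0]
contact_force: [0.3, -0.3, -0.1]
opening: 0.0393
t: 8.45
tool_pos: [0.6026, 0.2299, 0.1482]
tool_rot: [-2.168, 2.264, -0.006]
contact_force: [-0.1, -0.8, -0.1]
opening: 0.0531
t: 9.45
tool_pos: [0.4304, 0.0853, 0.1007]
tool_rot: [1.637, -2.677, -0.004]
contact_force: [-0.7, -0.4, -0.4]
opening: 0.0748
```

View pics/s3.png

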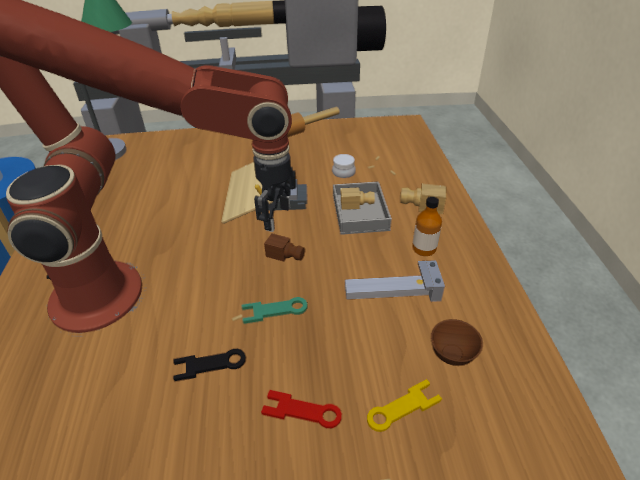

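The pale offcut is in the tray (357,198), and the dark one (283,248) lies unmoved below the gripper. I'll descend and grip it.

```bash
python3 -m handwheel '{"offset":[[0,0,-0.3],[0,0,-0.7],[0,0,-1.2],[0,0,-1.6],[0,0,-1.9],[0,0,-2.1],[0,0,-2.25],[0,0,-2.25],[0,0,-2.25],[0,0,-2.25]],"roll":[0,0,0,0,0,0,0,0,0,0]}' 75 60; python3 -m handwheel '{"offset":[[0,0,0],[0,0,0],[0,0,0],[0,0,0],[0,0,0],[0,0,0],[0,0,0],[0,0,0.2],[0,0,0.6],[0,0,1.2]],"roll":[0,0,0,0,0,0,0,0,0,0]}' 20 60
```

```text
t: 10.5
tool_pos: [0.433, 0.0853, 0.014]
tool_rot: [-1.638, 2.679, -0.001]
contact_force: [0.3, -0.9, -0.6]
opening: 0.0746
t: 11.5
tool_pos: [0.4298, 0.0852, 0.0597]
tool_rot: [1.636, -2.676, -0.005]
contact_force: [0.1, -0.2, -0.3]
opening: 0.0388
```

```bash
python3 -m handwheel '{"offset":[[0,0,0.6],[0,0,1.2],[0.3,0.1,1.8],[0.9,0.4,2.1],[1.6,0.8,2.1],[2.4,1.2,2.1],[3.2,1.6,2.1],[4.0,2.1,2.1],[4.6,2.4,2.1],[5.0,2.6,2.1]],"roll":[0,0,0.4,1,1.6,2.2,2.8,3.4,4.1,4.1]}'; python3 -m handwheel '{"offset":[[0,0,0],[0,0,-0.3],[0,0,-0.8],[0,0,-1.3],[0,0,-1.8],[0,0,-2.3],[0,0,-2.7],[0,0,-3.0],[0,0,-3.1],[0,0,-3.1]],"roll":[0,0,0,0,0,0,0,0,0,0]}';python3 -m handwheel '{"offset":[[0,0,0],[0,0,0],[0,0,0],[0,0,0.3],[0,0,0.9],[0,0,1.6],[0,0,2.3],[-0.2,0.1,2.9],[-0.5,0.2,3.2],[-1,0.5,3.2]],"roll":[0,0,0,0,0,0,0,0,0,0]}' 51;
python3 - <<'E'
from h import *
s=snap('side','s4.png')
E
```

```text
t: 12.5
tool_pos: [0.6328, 0.1901, 0.1441]
tool_rot: [2.173, -2.266, -0.002]
contact_force: [-0.2, 0.4, -0.6]
opening: 0.039
t: 13.5
tool_pos: [0.6318, 0.1891, 0.0207]
tool_rot: [2.172, -2.269, -0.001]
contact_force: [-0.2, -0.5, -0.4]
opening: 0.0397
t: 14.5
tool_pos: [0.5946, 0.2093, 0.1543]
tool_rot: [-2.166, 2.266, -0.007]
contact_force: [-0.3, 0.3, -0.1]
opening: 0.0512
```

View pics/s4.png

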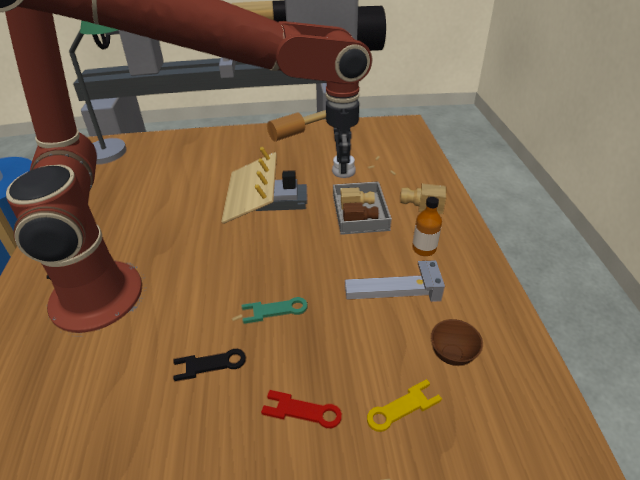

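Both offcuts are in the tray (355,203). Now the holder; the top view gives a fresh measurement.

```bash
python3 -m handwheel '{"offset":[[-0.3,0.2,0],[-0.9,0.6,0],[-1.6,1.1,0],[-2.3,1.6,0],[-2.8,2.0,0],[-3.1,2.2,0],[-3.25,2.25,0],[-3.25,2.25,0],[-3.25,2.25,0],[-3.25,2.25,0]],"roll":[0,0,0,0,0,0,0,0,0,0]}' 75 100
python3 - <<'E'
from h import *
from scipy.spatial.transform import Rotation as Ro
s=ctrl.get_image('side');cv2.imwrite('pics/s5.png',cv2.resize(s['img'][100:250,200:340,::-1],None,fx=4,fy=4,interpolation=cv2.INTER_CUBIC))
o=ctrl.get_obs();M=Ro.from_rotvec(o['tool_rot']).as_matrix();print(o['tool_pos'],np.degrees(np.arctan2(M[1,0],M[0,0])))
E
```

```text
t: 15.55
tool_pos: [0.4631, 0.2987, 0.1494]
tool_rot: [-2.171, 2.271, -0.0]
contact_force: [0.2, 0.2, -0.2]
opening: 0.0751
[0.46300748 0.29874951 0.1493024 ] -92.57632923943757
```

View pics/s5.png

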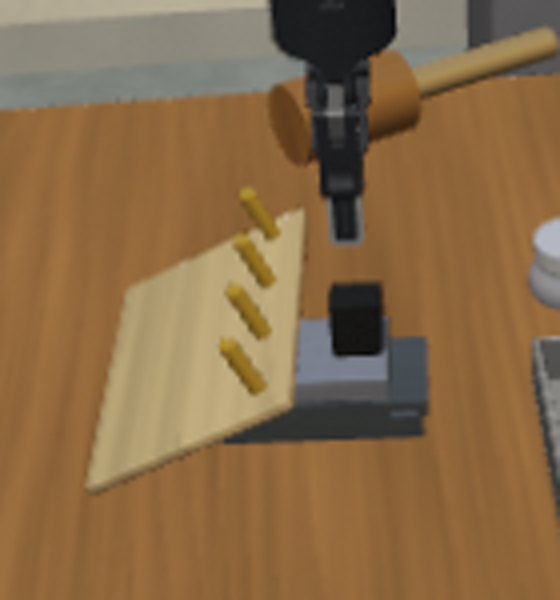

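```bash
python3 -m handwheel '{"offset":[[0,0,-0.2],[0,0,-0.6],[0,0,-1.0],[0,0,-1.4],[0,0,-1.8],[0,0,-2.1],[0,0,-2.3],[0,0,-2.3],[0,0,-2.3],[0,0,-2.3]],"roll":[-0.1,-0.1,-0.1,-0.1,-0.1,-0.1,-0.1,-0.1,-0.1,-0.1]}' 75 110; python3 -m handwheel '{"offset":[[0,0,0],[0,0,0],[0,0,0],[0,0,0],[0,0,0],[0,0,0],[0,0,0],[0,0,0],[0,0,0],[0,0,0]],"roll":[0,0,0,0,0,0,0,0,0,0]}' 10 110; python3 -m handwheel '{"offset":[[0,0,0.05],[0,0,0.1],[0,0,0.15],[0,0,0.2],[0,0,0.3],[0,0,0.4],[0,0,0.5],[0,0,0.6],[0,0,0.7],[0,0,0.7]],"roll":[0,0,0,0,0,0,0,0,0,0]}'
python3 - <<'E'
from h import *
from scipy.spatial.transform import Rotation as Ro
s=ctrl.get_image('side');cv2.imwrite('pics/s6.png',cv2.resize(s['img'][100:250,200:340,::-1],None,fx=4,fy=4,interpolation=cv2.INTER_CUBIC))
o=ctrl.get_obs();M=Ro.from_rotvec(o['tool_rot']).as_matrix();print(o['tool_pos'],np.degrees(np.arctan2(M[1,0],M[0,0])),o['contact_force'],o['wrist_torque'])
E
```

```text
t: 16.6
tool_pos: [0.463, 0.2997, 0.0583]
tool_rot: [-2.159, 2.28, -0.001]
contact_force: [0.7, -0.3, 0.0]
opening: 0.0749
t: 17.6
tool_pos: [0.4631, 0.3006, 0.0583]
tool_rot: [-2.158, 2.279, 0.001]
contact_force: [-0.0, 5.6, 2.0]
opening: 0.0289
t: 18.6
tool_pos: [0.4628, 0.2996, 0.0863]
tool_rot: [-2.159, 2.28, -0.001]
contact_force: [-0.9, -0.1, -8.6]
opening: 0.0287
[0.46262316 0.2994662  0.08591227] -93.10431521794324 [ 0.01399264 -0.25830174 -8.01184653] [-0.01772573 -0.28266428  0.08637686]
```

View pics/s6.png

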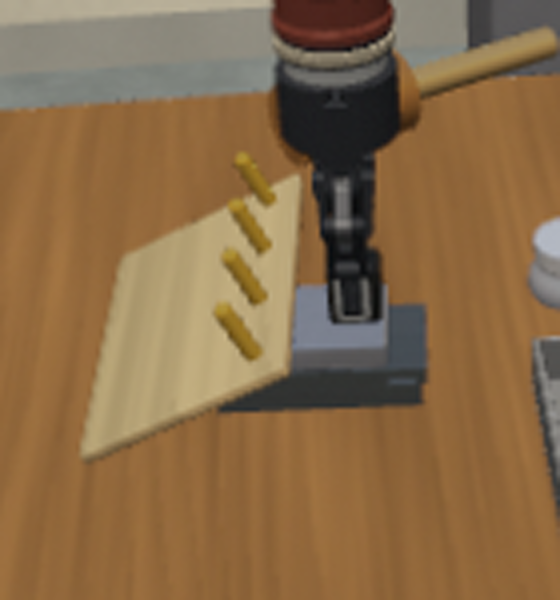

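The side view shows the holder lifted clean and level (about 28 mm). Next I'll check the camera bias against the known grip position.

```bash
python3 - <<'E'
from m import *
d=ctrl.get_image('top');s=ctrl.get_image('side')
Hh=lambda p,z:onz(d,p[0]/4.4+150-.4,p[1]/4.4+230-.4,z)[:2]
Hs=lambda p,z:onz(s,p[0]/4.5+210-.4,p[1]/4.5+140-.4,z)[:2]
for n,a,b,z in(('lownear',(470,462),(57,373),.03),('topnear',(469,244),(282,276),.093),('topfar',(67,220),(297,57),.093),('lowfar',(85,439),(97,147),.03)):
    # triangulate
    print(n,Hh(a,z),Hs(b,z))
g=[Hs(p,.094) for p in((326,143),(384,138),(330,157),(386,155))]
print('grip side',g,np.mean(g,0))
cv2.imwrite('pics/t6.png',cv2.resize(d['img'][220:350,150:330,::-1],None,fx=4.4,fy=4.4,interpolation=cv2.INTER_CUBIC))
E
```

```text
lownear [0.2826748  0.19579216] [0.28516517 0.18733954]
topnear [0.41810859 0.18743778] [0.4179556  0.17720148]
topfar [0.43286316 0.42126068] [0.43123773 0.41083782]
lowfar [0.29710213 0.42974324] [0.29545562 0.4219614 ]
grip side [array([0.44628254, 0.30615691]), array([0.48083628, 0.30722502]), array([0.44812532, 0.29064887]), array([0.48099102, 0.28859044])] [0.46405879 0.29815531]
```

View pics/t6.png

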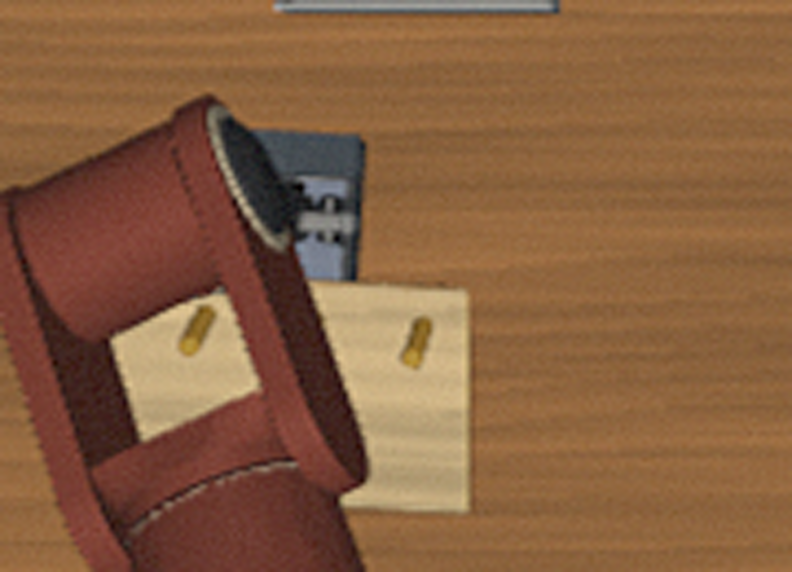

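```bash
python3 -m handwheel '{"offset":[[0,0,0.2],[0,-0.1,0.5],[0,-0.4,0.8],[0,-0.9,0.9],[0,-1.5,0.9],[0,-2.2,0.9],[0,-2.9,0.9],[0,-3.6,0.9],[0,-4.3,0.9],[0,-5.0,0.9]],"roll":[0,0,0,0,0,0,0,0,0,0]}'; python3 -m handwheel '{"offset":[[0,-0.7,0],[0.1,-1.4,0],[0.4,-2.1,0],[0.9,-2.8,0],[1.5,-3.4,0],[2.2,-3.8,0],[2.9,-4.0,0],[3.6,-4.0,0],[4.1,-4.0,0],[4.4,-4.0,0]],"roll":[0,0,0,0,0,0,0,0,0,0]}';python3 -m handwheel '{"offset":[[0,0,-0.1],[0,0,-0.2],[0,0,-0.3],[0,0,-0.4],[0,0,-0.5],[0,0,-0.5],[0,0,-0.5],[0,0,-0.5],[0,0,-0.5],[0,0,-0.5]],"roll":[0,0,0,0,0,0,0,0,0,0]}'
python3 - <<'E'
from h import *
d=ctrl.get_image('top');s=ctrl.get_image('side')
cv2.imwrite('pics/s7.png',cv2.resize(s['img'][180:310,250:450,::-1],None,fx=4,fy=4,interpolation=cv2.INTER_CUBIC))
cv2.imwrite('pics/t7.png',cv2.resize(d['img'][140:270,270:430,::-1],None,fx=4.4,fy=4.4,interpolation=cv2.INTER_CUBIC))
print(ctrl.get_obs()['tool_pos'])
E
```

```text
t: 19.75
tool_pos: [0.4625, 0.0975, 0.1229]
tool_rot: [-2.159, 2.28, -0.003]
contact_force: [0.5, -0.3, -9.0]
opening: 0.0286
t: 20.75
tool_pos: [0.6398, -0.0618, 0.1228]
tool_rot: [-2.159, 2.281, -0.003]
contact_force: [-1.7, 0.2, -8.6]
opening: 0.0288
t: 21.75
tool_pos: [0.6384, -0.0607, 0.1016]
tool_rot: [-2.16, 2.281, -0.001]
contact_force: [-0.6, 0.1, -8.4]
opening: 0.0289
[ 0.63835775 -0.06071981  0.10145755]
```

View pics/s7.png

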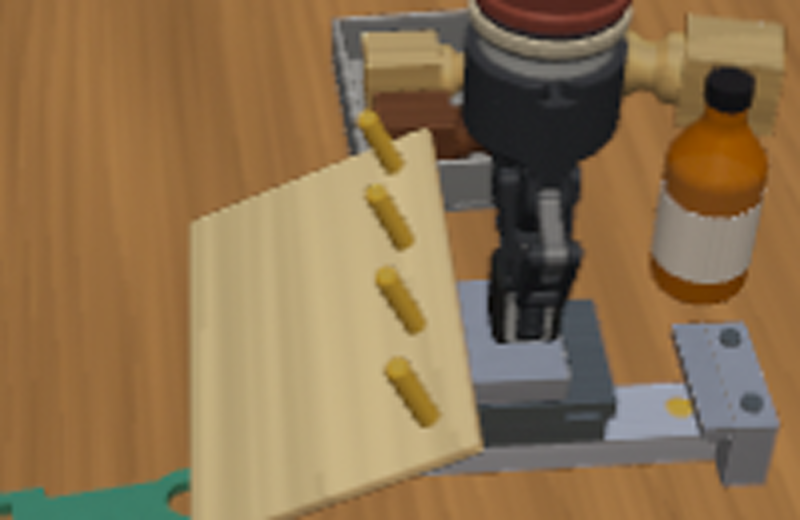

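View pics/t7.png

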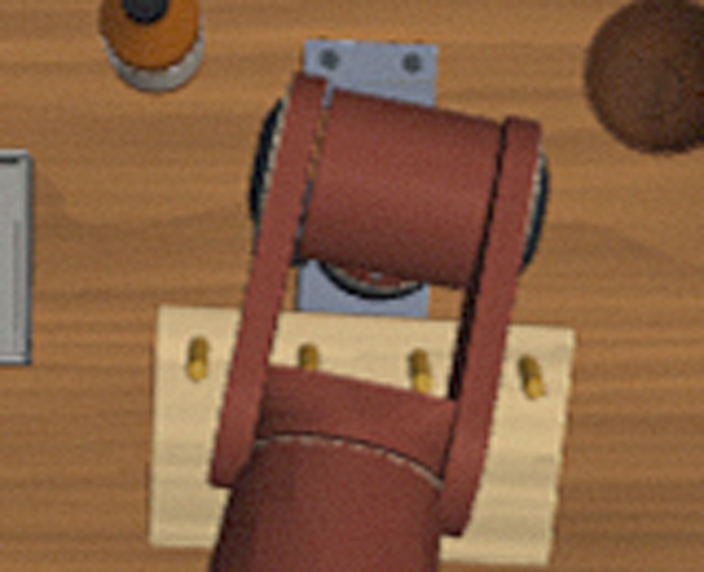

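```bash
python3 - <<'E'
from h import *
d=ctrl.get_image('top');s=ctrl.get_image('side')
f=lambda p,z:onz(d,p[0]/4.4+270-.4,p[1]/4.4+140-.4,z)[:2]
S=lambda p,z:onz(s,p[0]/4+250-.4,p[1]/4+180-.4,z)[:2]
def ang(a,b):v=b-a;return np.degrees(np.arctan2(v[1],v[0])).round(2)
t=[f((160,306),.136),f((574,328),.136)];l=[f((150,545),.073),f((550,563),.073)]
tm,lm=np.mean(t,0),np.mean(l,0)
print(tm,lm,ang(t[1],t[0])-90,ang(l[1],l[0])-90,ang(lm,tm),np.linalg.norm(t[0]-t[1]),np.linalg.norm(l[0]-l[1]))
rail=lambda x:-.0553-np.tan(np.radians(2.9))*(x-.5676)
print('lateral offset holder-rail',tm[1]-rail(tm[0]),lm[1]-rail(lm[0]),' tcp-rail',-.0607-rail(.6384))
# side: near rear runner bottom edge corner vs rail
print('side runner rear near bottom',S((603,438),.043),'railside near edge at that x; rail c side:',-.0618-np.tan(np.radians(2.9))*(S((603,438),.043)[0]-.5664))
E
```

```text
[ 0.60074719 -0.05815249] [ 0.46625558 -0.05027865] -3.3700000000000045 -2.819999999999993 -3.35 0.23281933132245772 0.23525440647921536
lateral offset holder-rail -0.0011733212428472264 -0.00011253465569217164  tcp-rail -0.001813426723268459
side runner rear near bottom [ 0.67762966 -0.10103384] railside near edge at that x; rail c side: -0.06743465126494655
```

```bash
python3 -m handwheel '{"offset":[[0,0,-0.1],[0,0,-0.2],[0,0,-0.3],[0,0,-0.4],[0,0,-0.5],[0,0,-0.55],[0,0,-0.6],[0,0,-0.65],[0,0,-0.65],[0,0,-0.65]],"roll":[0,0,0,0,0,0,0,0,0,0]}'
python3 - <<'E'
from h import *
d=ctrl.get_image('top');s=ctrl.get_image('side')
cv2.imwrite('pics/s8.png',cv2.resize(s['img'][220:310,310:450,::-1],None,fx=5.5,fy=5.5,interpolation=cv2.INTER_CUBIC))
print(ctrl.get_obs()['tool_pos'],ctrl.get_obs()['contact_force'],ctrl.get_obs()['wrist_torque'])
E
```

```text
t: 22.95
tool_pos: [0.6383, -0.0607, 0.0754]
tool_rot: [-2.16, 2.281, -0.0]
contact_force: [0.2, 0.6, -7.9]
opening: 0.0291
[ 0.63842913 -0.06071978  0.07556308] [-0.29715893 -0.30947932 -8.79990102] [ 0.00170524 -0.28096696  0.02809342]
```

View pics/s8.png

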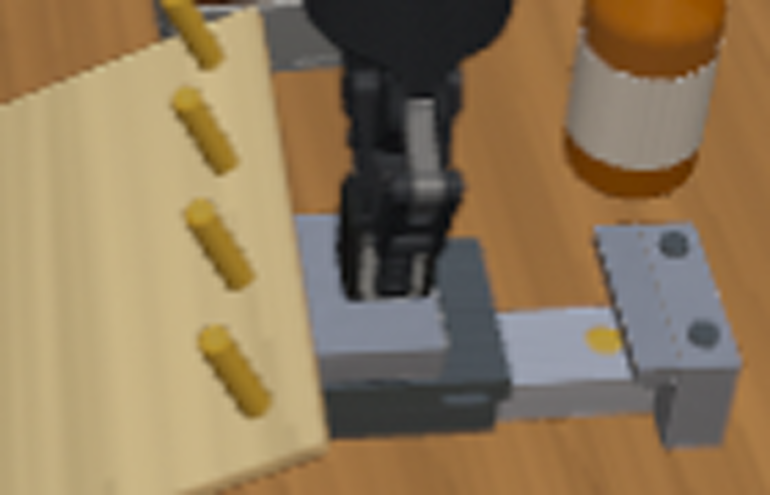

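The runners now straddle the rail: shoe height is about 17 mm, below the rail top, with no contact force. I'll lower it until it seats.

```bash
python3 -m handwheel '{"offset":[[0,0,-0.03],[0,0,-0.06],[0,0,-0.1],[0,0,-0.14],[0,0,-0.18],[0,0,-0.22],[0,0,-0.25],[0,0,-0.28],[0,0,-0.28],[0,0,-0.28]],"roll":[0,0,0,0,0,0,0,0,0,0]}'
python3 - <<'E'
from h import *
print(ctrl.get_obs()['tool_pos'],ctrl.get_obs()['contact_force'],ctrl.get_obs()['wrist_torque'])
E
```

```text
t: 24.05
tool_pos: [0.6383, -0.0607, 0.0642]
tool_rot: [-2.16, 2.281, -0.0]
contact_force: [-0.2, -0.2, -7.8]
opening: 0.0288
[ 0.63831689 -0.06070648  0.06416173] [-0.16118415 -0.16223284 -7.81731244] [ 0.04045177 -0.27364804 -0.05824483]
```

```bash
python3 -m handwheel '{"offset":[[0,0,-0.01],[0,0,-0.02],[0,0,-0.03],[0,0,-0.04],[0,0,-0.05],[0,0,-0.05],[0,0,-0.05],[0,0,-0.05],[0,0,-0.05],[0,0,-0.05]],"roll":[0,0,0,0,0,0,0,0,0,0]}'
python3 - <<'E'
from h import *
d=ctrl.get_image('top');s=ctrl.get_image('side')
cv2.imwrite('pics/s9.png',cv2.resize(s['img'][220:310,310:450,::-1],None,fx=5.5,fy=5.5,interpolation=cv2.INTER_CUBIC))
print(ctrl.get_obs()['tool_pos'],ctrl.get_obs()['contact_force'],ctrl.get_obs()['wrist_torque'])
E
```

```text
t: 25.05
tool_pos: [0.6384, -0.0607, 0.0641]
tool_rot: [2.16, -2.28, 0.0]
contact_force: [-6.0, 2.1, 4.7]
opening: 0.0287
[ 0.63844333 -0.06068446  0.06406934] [-6.61014634  1.49980193  4.2535509 ] [ 0.13007372  0.85599715 -0.03577177]
```

View pics/s9.png

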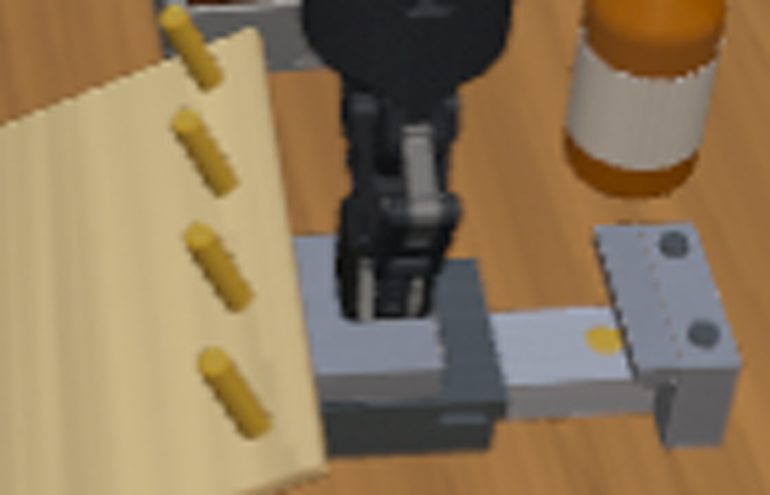

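The holder is seated level on the rail with the pegs empty, its foot clear of the lip. I'll slide it along.

```bash
python3 -m handwheel '{"offset":[[0.05,0,0.03],[0.15,-0.01,0.03],[0.25,-0.01,0.03],[0.35,-0.02,0.03],[0.45,-0.02,0.03],[0.55,-0.03,0.03],[0.65,-0.03,0.03],[0.75,-0.04,0.03],[0.85,-0.04,0.03],[0.9,-0.05,0.03]],"roll":[0,0,0,0,0,0,0,0,0,0]}'
python3 - <<'E'
from h import *
o=ctrl.get_obs();print(o['tool_pos'],o['contact_force'],o['wrist_torque'])
E
python3 -m handwheel '{"offset":[[0.04,0,0],[0.08,0,0],[0.12,0,0],[0.16,-0.01,0],[0.2,-0.01,0],[0.24,-0.01,0],[0.28,-0.01,0],[0.32,-0.02,0],[0.36,-0.02,0],[0.4,-0.02,0]],"roll":[0,0,0,0,0,0,0,0,0,0]}'
python3 - <<'E'
from h import *
d=ctrl.get_image('top');s=ctrl.get_image('side')
cv2.imwrite('pics/s10.png',cv2.resize(s['img'][220:310,310:450,::-1],None,fx=5.5,fy=5.5,interpolation=cv2.INTER_CUBIC))
o=ctrl.get_obs();print(o['tool_pos'],o['contact_force'],o['wrist_torque'])
E
```

```text
t: 26.15
tool_pos: [0.6741, -0.0628, 0.0641]
tool_rot: [2.16, -2.28, -0.001]
contact_force: [-5.8, 0.5, 0.6]
opening: 0.0285
[ 0.67413571 -0.06279374  0.06408752] [-5.81433957  0.46075924  0.6351644 ] [ 0.00301168  0.64466776 -0.12461239]
t: 27.15
tool_pos: [0.69, -0.0637, 0.0641]
tool_rot: [2.16, -2.28, -0.001]
contact_force: [-6.0, -0.0, 1.0]
opening: 0.0288
[ 0.69050396 -0.06376461  0.06409936] [-5.16222914  0.21061821  1.07333151] [-0.07888872  0.48006077 -0.07509642]
```

View pics/s10.png

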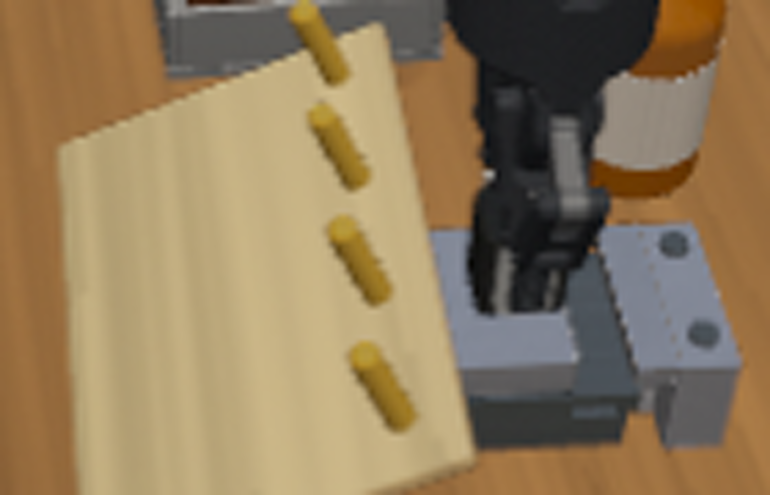

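The foot is entering under the lip. I'll push on in small steps, watching the force.

```bash
python3 -m handwheel '{"offset":[[0.03,0,0],[0.06,0,0],[0.09,0,0],[0.12,0,0],[0.15,-0.01,0],[0.18,-0.01,0],[0.21,-0.01,0],[0.24,-0.01,0],[0.26,-0.01,0],[0.28,-0.01,0]],"roll":[0,0,0,0,0,0,0,0,0,0]}'
python3 -m handwheel '{"offset":[[0.01,0,0],[0.02,0,0],[0.03,0,0],[0.04,0,0],[0.05,0,0],[0.06,0,0],[0.07,0,0],[0.08,0,0],[0.09,0,0],[0.1,0,0]],"roll":[0,0,0,0,0,0,0,0,0,0]}'
python3 - <<'E'
from h import *
d=ctrl.get_image('top');s=ctrl.get_image('side')
cv2.imwrite('pics/s11.png',cv2.resize(s['img'][220:310,310:450,::-1],None,fx=5.5,fy=5.5,interpolation=cv2.INTER_CUBIC))
o=ctrl.get_obs();print(o['tool_pos'],o['contact_force'],o['wrist_torque'])
E
```

```text
t: 28.25
tool_pos: [0.701, -0.0642, 0.0641]
tool_rot: [2.159, -2.28, -0.001]
contact_force: [-8.4, 0.7, 3.6]
opening: 0.0291
t: 29.25
tool_pos: [0.7033, -0.0642, 0.0643]
tool_rot: [2.158, -2.277, -0.006]
contact_force: [-16.4, 0.5, 8.6]
opening: 0.0286
[ 0.70331167 -0.06422063  0.06429768] [-14.69138454  -0.25672435   7.32837697] [-0.07883368  2.06362615  0.09589993]
```

View pics/s11.png

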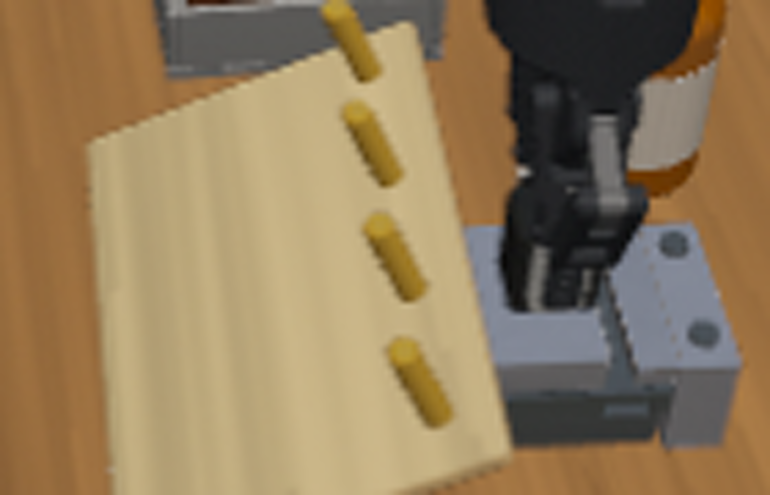

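```bash
python3 -m handwheel '{"offset":[[0.01,0,0],[0.02,0,0],[0.03,0,0],[0.04,0,0],[0.05,0,0],[0.06,0,0],[0.07,0,0],[0.08,0,0],[0.08,0,0],[0.08,0,0]],"roll":[0,0,0,0,0,0,0,0,0,0]}'
python3 -m handwheel '{"offset":[[0.01,0,0],[0.02,0,0],[0.03,0,0],[0.04,0,0],[0.05,0,0],[0.06,0,0],[0.06,0,0],[0.06,0,0],[0.06,0,0],[0.06,0,0]],"roll":[0,0,0,0,0,0,0,0,0,0]}'
python3 - <<'E'
from h import *
s=ctrl.get_image('side')
cv2.imwrite('pics/s12.png',cv2.resize(s['img'][220:310,310:450,::-1],None,fx=5.5,fy=5.5,interpolation=cv2.INTER_CUBIC))
o=ctrl.get_obs();print(o['tool_pos'],o['contact_force'],o['wrist_torque'])
E
```

```text
t: 30.35
tool_pos: [0.7038, -0.0643, 0.0647]
tool_rot: [2.155, -2.272, -0.015]
contact_force: [-25.5, -0.2, 15.4]
opening: 0.0285
t: 31.35
tool_pos: [0.7041, -0.0644, 0.065]
tool_rot: [2.152, -2.268, -0.021]
contact_force: [-33.0, -0.1, 22.3]
opening: 0.0285
[ 0.7041193  -0.06438158  0.06496678] [-32.45155849  -1.45633858  22.02072023] [0.10240336 5.28589692 0.4514749 ]
```

View pics/s12.png

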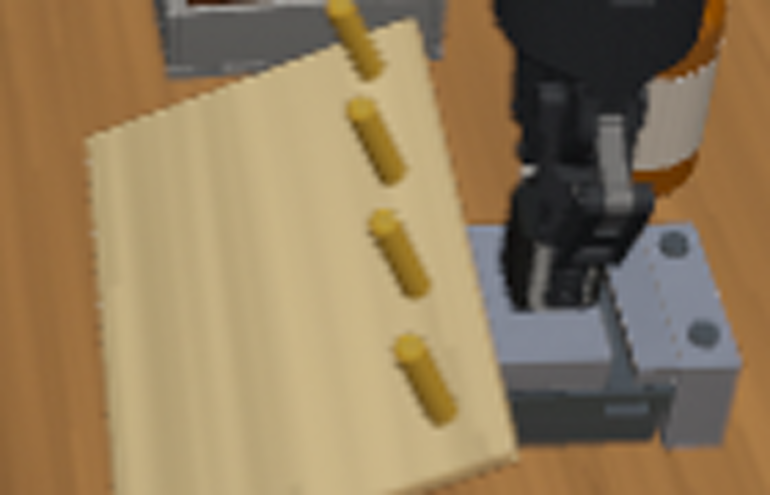

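Force is rising with almost no travel, so it is probably at the stop. I'll relax the push, then test whether the detent holds against a slight pull.

```bash
python3 -m handwheel '{"offset":[[-0.02,0,0],[-0.04,0,0],[-0.06,0,0],[-0.08,0,0],[-0.1,0,0],[-0.12,0,0],[-0.14,0,0],[-0.16,0,0],[-0.16,0,0],[-0.16,0,0]],"roll":[0,0,0,0,0,0,0,0,0,0]}'
python3 -m handwheel '{"offset":[[-0.01,0,0],[-0.02,0,0],[-0.03,0,0],[-0.04,0,0],[-0.05,0,0],[-0.06,0,0],[-0.06,0,0],[-0.06,0,0],[-0.06,0,0],[-0.06,0,0]],"roll":[0,0,0,0,0,0,0,0,0,0]}'
python3 - <<'E'
from h import *
s=ctrl.get_image('side')
cv2.imwrite('pics/s13.png',cv2.resize(s['img'][220:310,310:450,::-1],None,fx=5.5,fy=5.5,interpolation=cv2.INTER_CUBIC))
o=ctrl.get_obs();print(o['tool_pos'],o['contact_force'],o['wrist_torque'])
E
```

```text
t: 32.4
tool_pos: [0.7032, -0.0642, 0.0642]
tool_rot: [2.159, -2.278, -0.004]
contact_force: [-12.1, -0.3, 6.1]
opening: 0.0291
t: 33.4
tool_pos: [0.703, -0.0642, 0.0641]
tool_rot: [-2.16, 2.28, -0.003]
contact_force: [-1.1, -0.5, 2.8]
opening: 0.029
[ 0.70303089 -0.06419393  0.06406258] [-1.11255495 -1.34038778  3.12375994] [-0.45922585  0.17214173  0.07790009]
```

View pics/s13.png

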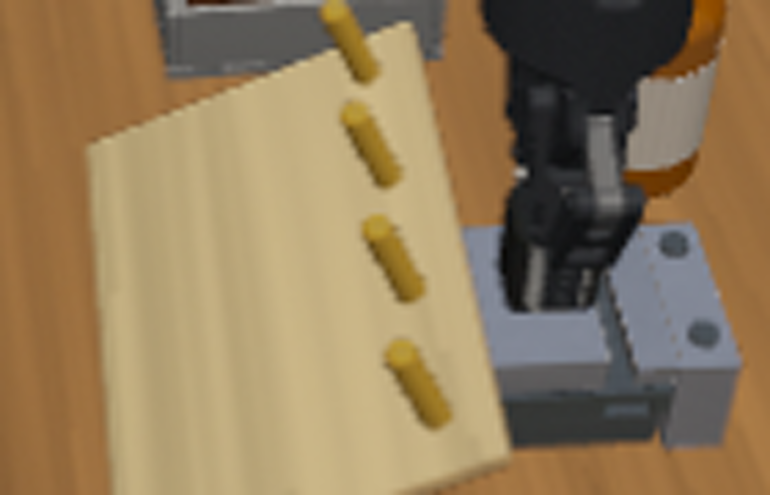

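```bash
python3 -m handwheel '{"offset":[[-0.01,0,0],[-0.02,0,0],[-0.03,0,0],[-0.04,0,0],[-0.05,0,0],[-0.06,0,0],[-0.06,0,0],[-0.06,0,0],[-0.06,0,0],[-0.06,0,0]],"roll":[0,0,0,0,0,0,0,0,0,0]}'
python3 -m handwheel '{"offset":[[-0.01,0,0],[-0.02,0,0],[-0.03,0,0],[-0.04,0,0],[-0.04,0,0],[-0.04,0,0],[-0.04,0,0],[-0.04,0,0],[-0.04,0,0],[-0.04,0,0]],"roll":[0,0,0,0,0,0,0,0,0,0]}'
python3 - <<'E'
from h import *
o=ctrl.get_obs();print(o['tool_pos'],o['contact_force'],o['wrist_torque'])
E
```

```text
t: 34.45
tool_pos: [0.7018, -0.064, 0.0642]
tool_rot: [-2.158, 2.278, -0.006]
contact_force: [5.4, -0.8, 0.6]
opening: 0.0289
t: 35.45
tool_pos: [0.7003, -0.0638, 0.0642]
tool_rot: [-2.158, 2.278, -0.006]
contact_force: [5.4, -1.0, 1.7]
opening: 0.0289
[ 0.70025137 -0.06380802  0.06424241] [ 5.4093182  -0.96975212  1.73954521] [-0.30527571 -0.79917356  0.0970776 ]
```

```bash
python3 - <<'E'
from h import *
s=ctrl.get_image('side');d=ctrl.get_image('top')
a=cv2.resize(s['img'][230:310,370:450,::-1],None,fx=7,fy=7,interpolation=cv2.INTER_CUBIC)
cv2.imwrite('pics/s14.png',a)
cv2.imwrite('pics/t14.png',cv2.resize(d['img'][120:250,270:430,::-1],None,fx=4.4,fy=4.4,interpolation=cv2.INTER_CUBIC))
E
```

```text
(no output)
```

View pics/s14.png

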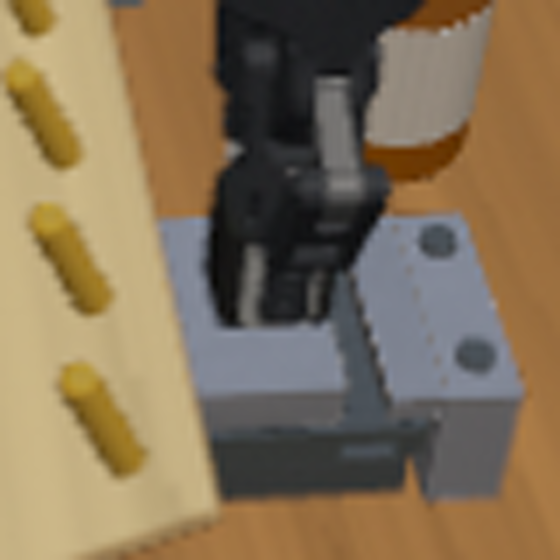

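View pics/t14.png

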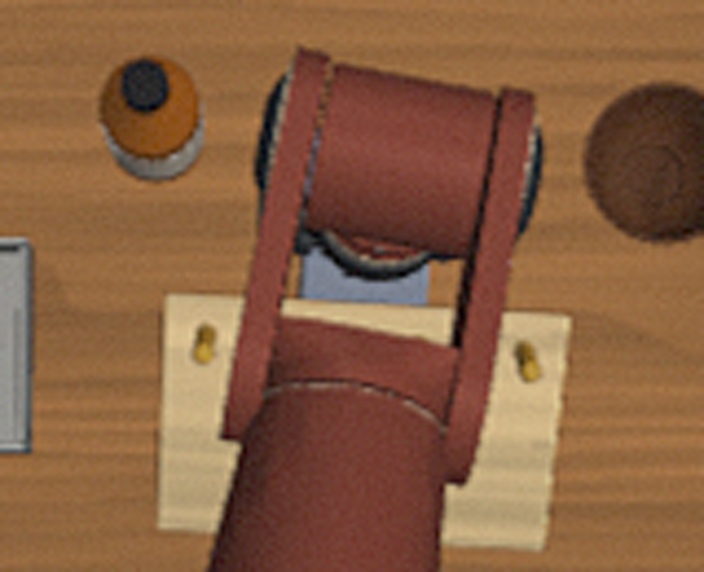

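```bash
python3 -m handwheel '{"offset":[[0,0.01,0],[0,0.02,0],[0,0.03,0],[0,0.04,0],[0,0.05,0],[0,0.05,0],[0,0.05,0],[0,0.05,0],[0,0.05,0],[0,0.05,0]],"roll":[0,0,0,0,0,0,0,0,0,0]}'
python3 -m handwheel '{"offset":[[0,0.01,0],[0,0.02,0],[0,0.03,0],[0,0.04,0],[0,0.05,0],[0,0.05,0],[0,0.05,0],[0,0.05,0],[0,0.05,0],[0,0.05,0]],"roll":[0,0,0,0,0,0,0,0,0,0]}'
python3 -m handwheel '{"offset":[[0,0.01,0],[0,0.02,0],[0,0.03,0],[0,0.04,0],[0,0.05,0],[0,0.05,0],[0,0.05,0],[0,0.05,0],[0,0.05,0],[0,0.05,0]],"roll":[0,0,0,0,0,0,0,0,0,0]}'
python3 - <<'E'
from h import *
o=ctrl.get_obs();print(o['tool_pos'],o['contact_force'],o['wrist_torque'])
E
```

```text
t: 36.55
tool_pos: [0.6999, -0.0633, 0.0641]
tool_rot: [-2.16, 2.279, -0.008]
contact_force: [4.4, -4.7, 0.8]
opening: 0.0289
t: 37.55
tool_pos: [0.6995, -0.0621, 0.0641]
tool_rot: [2.161, -2.28, 0.008]
contact_force: [3.0, -6.9, 1.5]
opening: 0.0285
t: 38.55
tool_pos: [0.6993, -0.0604, 0.0641]
tool_rot: [2.16, -2.28, 0.008]
contact_force: [2.8, -6.5, 1.8]
opening: 0.0288
[ 0.69925926 -0.06035035  0.06406293] [ 2.76166134 -6.52638524  1.79783868] [-1.60360052 -0.35451198  0.26335634]
```

```bash
python3 -m handwheel '{"offset":[[0,0.01,0],[0,0.02,0],[0,0.03,0],[0,0.04,0],[0,0.05,0],[0,0.05,0],[0,0.05,0],[0,0.05,0],[0,0.05,0],[0,0.05,0]],"roll":[0,0,0,0,0,0,0,0,0,0]}'
python3 -m handwheel '{"offset":[[0,0.01,0],[0,0.02,0],[0,0.03,0],[0,0.04,0],[0,0.05,0],[0,0.05,0],[0,0.05,0],[0,0.05,0],[0,0.05,0],[0,0.05,0]],"roll":[0,0,0,0,0,0,0,0,0,0]}'
python3 - <<'E'
from h import *
o=ctrl.get_obs();print(o['tool_pos'],o['contact_force'],o['wrist_torque'])
E
```

```text
t: 39.55
tool_pos: [0.6992, -0.0595, 0.0641]
tool_rot: [2.16, -2.278, 0.01]
contact_force: [2.2, -10.1, 1.9]
opening: 0.0285
t: 40.55
tool_pos: [0.6992, -0.0591, 0.0642]
tool_rot: [2.159, -2.275, 0.014]
contact_force: [1.1, -13.9, 0.8]
opening: 0.0291
[ 0.69920043 -0.05906864  0.06417863] [  1.07657471 -13.87356366   0.80280664] [-2.77609953 -0.2914385   0.84157154]
```

```bash
python3 -m handwheel '{"offset":[[0,-0.04,0],[0,-0.08,0],[0,-0.12,0],[0,-0.16,0],[0,-0.2,0],[0,-0.24,0],[0,-0.28,0],[0,-0.28,0],[0,-0.28,0],[0,-0.28,0]],"roll":[0,0,0,0,0,0,0,0,0,0]}'
python3 - <<'E'
from h import *
o=ctrl.get_obs();print(o['tool_pos'],o['contact_force'],o['wrist_torque'])
E
```

```text
t: 41.55
tool_pos: [0.6992, -0.0615, 0.0643]
tool_rot: [-2.155, 2.278, 0.005]
contact_force: [3.5, 8.3, 5.7]
opening: 0.0287
[ 0.69918255 -0.06153035  0.06431882] [3.49027261 8.34521561 5.69576161] [ 1.49205779 -0.49620763 -0.23334002]
```

```bash
python3 -m handwheel '{"offset":[[0,-0.02,0],[0,-0.04,0],[0,-0.06,0],[0,-0.07,0],[0,-0.07,0],[0,-0.07,0],[0,-0.07,0],[0,-0.07,0],[0,-0.07,0],[0,-0.07,0]],"roll":[0,0,0,0,0,0,0,0,0,0]}'
python3 -m handwheel '{"offset":[[0,0.01,0],[0,0.02,0],[0,0.03,0],[0,0.04,0],[0,0.04,0],[0,0.04,0],[0,0.04,0],[0,0.04,0],[0,0.04,0],[0,0.04,0]],"roll":[0,0,0,0,0,0,0,0,0,0]}'
python3 - <<'E'
from h import *
o=ctrl.get_obs();print(o['tool_pos'],o['contact_force'],o['wrist_torque'])
E
```

```text
t: 42.55
tool_pos: [0.699, -0.0633, 0.0643]
tool_rot: [-2.154, 2.277, 0.008]
contact_force: [2.9, 9.8, 6.6]
opening: 0.0292
t: 43.55
tool_pos: [0.699, -0.0632, 0.0642]
tool_rot: [-2.156, 2.278, 0.005]
contact_force: [3.8, 6.8, 5.6]
opening: 0.029
[ 0.6990147  -0.06316943  0.06423143] [3.80320889 6.76628162 5.56071446] [ 1.21304189 -0.43134449 -0.20612206]
```

Centred. I'll release and push instead low down on the board's front edge, so the push doesn't tip the holder.

```bash
python3 -m handwheel '{"offset":[[0,0,0],[0,0,0],[0,0,0],[0,0,0.2],[0,0,0.6],[0,0,1.1],[0,0,1.8],[0,0,2.6],[-0.3,0,3.3],[-0.9,0,3.7]],"roll":[0,0,0,0,0,0,0,0,0,0]}' 60
python3 -m handwheel '{"offset":[[-0.9,0.05,0.1],[-1.8,0.1,0.1],[-2.7,0.15,0.1],[-3.4,0.2,0],[-3.8,0.25,0],[-4.0,0.25,0],[-4.0,0.25,0],[-4.0,0.25,0],[-4.0,0.25,0],[-4.0,0.25,0]],"roll":[0,0,0,0,0,0,0,0,0,0]}' 0
python3 - <<'E'
from h import *
s=ctrl.get_image('side');d=ctrl.get_image('top')
cv2.imwrite('pics/s15.png',cv2.resize(s['img'][180:330,250:450,::-1],None,fx=4,fy=4,interpolation=cv2.INTER_CUBIC))
cv2.imwrite('pics/t15.png',cv2.resize(d['img'][130:290,270:430,::-1],None,fx=3.75,fy=3.75,interpolation=cv2.INTER_CUBIC))
o=ctrl.get_obs();print(o['tool_pos'],o['contact_force'],o['wrist_torque'])
E
```

```text
t: 44.55
tool_pos: [0.6641, -0.0668, 0.2168]
tool_rot: [-2.158, 2.278, -0.009]
contact_force: [-0.3, -0.2, 0.5]
opening: 0.0602
t: 45.55
tool_pos: [0.5028, -0.0564, 0.2114]
tool_rot: [2.16, -2.281, -0.0]
contact_force: [0.7, -0.1, -0.8]
opening: 0.0003
[ 0.50259499 -0.05634576  0.21114628] [-0.58547386 -0.72398714  0.75027046] [-0.01932625 -0.00179588 -0.02058475]
```

View pics/s15.png

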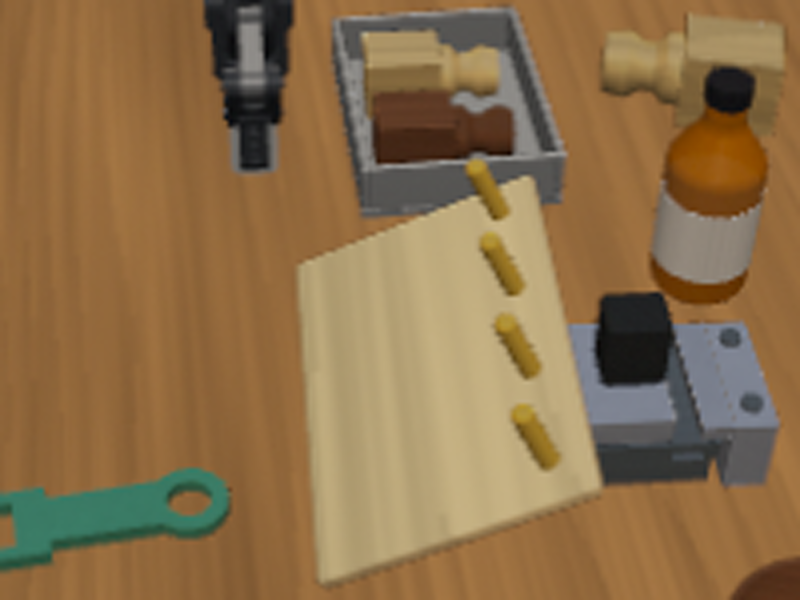

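View pics/t15.png

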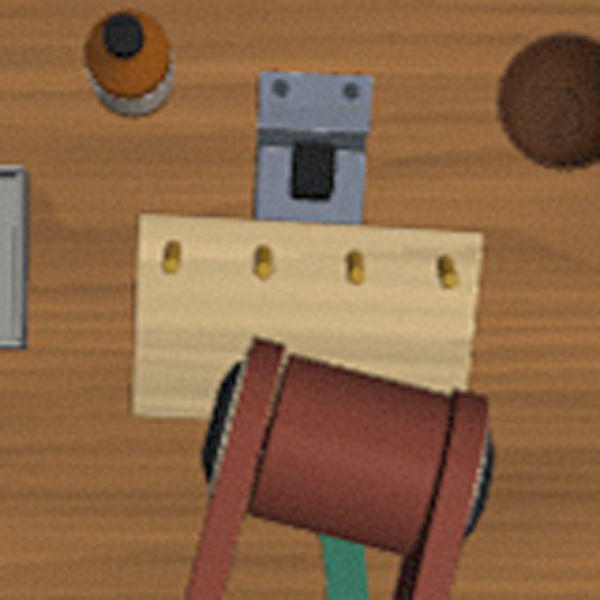

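```bash
cat > k.py <<'E'
from h import *
d=ctrl.get_image('top')
f=lambda p,z:onz(d,p[0]/3.75+270-.4,p[1]/3.75+130-.4,z)[:2]
def ang(a,b):v=b-a;return np.degrees(np.arctan2(v[1],v[0])).round(2)
E
python3 - <<'E'
from k import *
a,b=f((138,213),.099),f((484,234),.099);print('board',(a+b)/2,ang(b,a)-90)
p=[f(q,.045*0+.09) for q in((172,256),(263,261),(355,266),(447,270))];print('pegs yaw',ang(p[3],p[0])-90)
g=[f(q,.1) for q in((293,142),(333,143),(292,198),(332,199))];print('grip',np.mean(g,0),ang(g[1],g[0])-90)
l=[f(q,.05) for q in((257,129),(370,133),(262,71),(373,74))];print('lip',(l[0]+l[1])/2,ang(l[1],l[0])-90,ang(l[3],l[2])-90)
E
```

```text
board [ 0.66123088 -0.0592004 ] -3.8400000000000034
pegs yaw -3.260000000000005
grip [ 0.69736267 -0.06058381] -1.8100000000000023
lip [ 0.73330603 -0.06399386] -2.4200000000000017 -1.9599999999999937
```

```bash
python3 -m handwheel '{"offset":[[-0.1,0.08,-0.4],[-0.1,0.08,-1.0],[-0.1,0.08,-1.7],[-0.1,0.08,-2.4],[-0.1,0.08,-3.1],[-0.1,0.08,-3.7],[-0.1,0.08,-4.2],[-0.1,0.08,-4.5],[-0.1,0.08,-4.65],[-0.1,0.08,-4.65]],"roll":[0,0,0,0,0,0,0,0,0,0]}'
python3 -m handwheel '{"offset":[[0.05,0,0],[0.1,0,0],[0.15,0,0],[0.2,0,0],[0.25,0,0],[0.3,0,0],[0.35,0,0],[0.38,0,0],[0.4,0,0],[0.4,0,0]],"roll":[0,0,0,0,0,0,0,0,0,0]}'
python3 - <<'E'
from h import *
o=ctrl.get_obs();print(o['tool_pos'],o['contact_force'],o['wrist_torque'])
E
```

```text
t: 46.7
tool_pos: [0.4976, -0.0529, 0.0244]
tool_rot: [2.16, -2.28, -0.002]
contact_force: [-1.0, -0.7, -0.2]
opening: -0.0001
t: 47.7
tool_pos: [0.5138, -0.0531, 0.0251]
tool_rot: [2.16, -2.28, -0.001]
contact_force: [-2.3, -0.1, 1.1]
opening: -0.0001
[ 0.5138291  -0.05310523  0.02511146] [-2.32739734 -0.1088392   1.05515475] [-0.03060834  0.28663958 -0.04412537]
```

Contact is at x = 0.514 as predicted. I'll push in 0.8 mm steps.

```bash
python3 -m handwheel '{"offset":[[0.01,0,0],[0.02,0,0],[0.03,0,0],[0.04,0,0],[0.05,0,0],[0.06,0,0],[0.07,0,0],[0.08,0,0],[0.08,0,0],[0.08,0,0]],"roll":[0,0,0,0,0,0,0,0,0,0]}'
python3 -m handwheel '{"offset":[[0.01,0,0],[0.02,0,0],[0.03,0,0],[0.04,0,0],[0.05,0,0],[0.06,0,0],[0.06,0,0],[0.06,0,0],[0.06,0,0],[0.06,0,0]],"roll":[0,0,0,0,0,0,0,0,0,0]}'
python3 - <<'E'
from h import *
o=ctrl.get_obs();print(o['tool_pos'],o['contact_force'],o['wrist_torque'])
E
```

```text
t: 48.7
tool_pos: [0.515, -0.0527, 0.0247]
tool_rot: [2.158, -2.278, -0.008]
contact_force: [-10.6, 0.1, 6.6]
opening: -0.0001
t: 49.7
tool_pos: [0.5173, -0.0527, 0.0247]
tool_rot: [2.158, -2.277, -0.008]
contact_force: [-10.4, 0.6, 7.4]
opening: 0.0
[ 0.51729194 -0.05266722  0.02472637] [-10.35510627   0.61009053   7.40812495] [0.07175215 1.69730189 0.06063138]
```

```bash
python3 -m handwheel '{"offset":[[0.01,0,0],[0.02,0,0],[0.03,0,0],[0.04,0,0],[0.05,0,0],[0.05,0,0],[0.05,0,0],[0.05,0,0],[0.05,0,0],[0.05,0,0]],"roll":[0,0,0,0,0,0,0,0,0,0]}'
python3 -m handwheel '{"offset":[[0.01,0,0],[0.02,0,0],[0.03,0,0],[0.04,0,0],[0.05,0,0],[0.05,0,0],[0.05,0,0],[0.05,0,0],[0.05,0,0],[0.05,0,0]],"roll":[0,0,0,0,0,0,0,0,0,0]}'
python3 - <<'E'
from h import *
s=ctrl.get_image('side')
cv2.imwrite('pics/s16.png',cv2.resize(s['img'][180:330,250:450,::-1],None,fx=4,fy=4,interpolation=cv2.INTER_CUBIC))
o=ctrl.get_obs();print(o['tool_pos'],o['contact_force'],o['wrist_torque'])
E
```

```text
t: 50.7
tool_pos: [0.5179, -0.0526, 0.0243]
tool_rot: [2.156, -2.275, -0.012]
contact_force: [-15.6, 0.6, 10.2]
opening: -0.0
t: 51.7
tool_pos: [0.5181, -0.0526, 0.0238]
tool_rot: [2.154, -2.273, -0.018]
contact_force: [-21.4, -0.5, 13.1]
opening: -0.0001
[ 0.51804686 -0.05260941  0.0238212 ] [-20.47999303  -1.14215254  13.04222392] [-0.11678614  3.16927667  0.01184888]
```

View pics/s16.png

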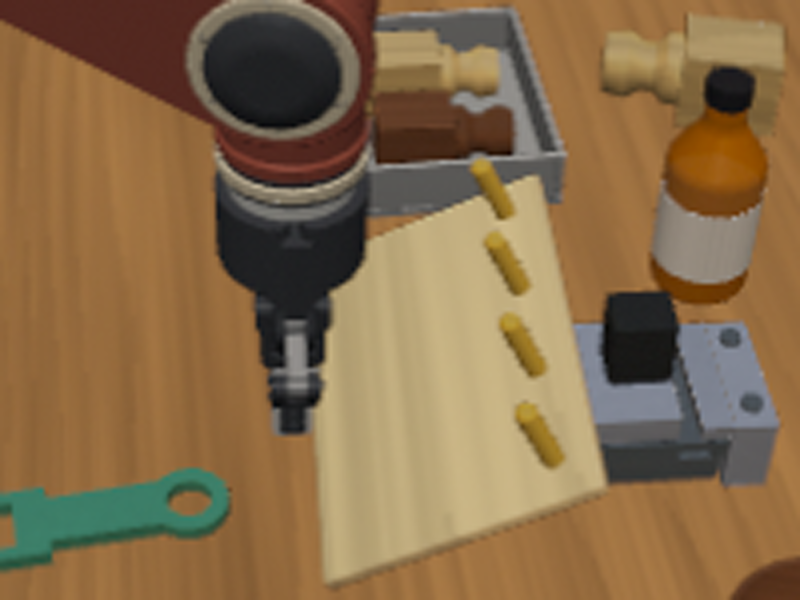

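```bash
python3 -m handwheel '{"offset":[[0.01,0,0],[0.02,0,0],[0.03,0,0],[0.04,0,0],[0.05,0,0],[0.06,0,0],[0.07,0,0],[0.08,0,0],[0.09,0,0],[0.1,0,0]],"roll":[0,0,0,0,0,0,0,0,0,0]}'
python3 -m handwheel '{"offset":[[-0.02,0,0],[-0.1,0,0],[-0.2,0,0],[-0.3,0,0],[-0.5,0,0],[-0.7,0,0],[-0.7,0,0.5],[-0.7,0,1.1],[-0.7,0,1.8],[-0.7,0,2.5]],"roll":[0,0,0,0,0,0,0,0,0,0]}'
python3 - <<'E'
from h import *
s=ctrl.get_image('side');d=ctrl.get_image('top')
cv2.imwrite('pics/s17.png',cv2.resize(s['img'][210:310,330:450,::-1],None,fx=6,fy=6,interpolation=cv2.INTER_CUBIC))
cv2.imwrite('pics/t17.png',cv2.resize(d['img'][140:220,320:400,::-1],None,fx=7,fy=7,interpolation=cv2.INTER_CUBIC))
o=ctrl.get_obs();print(o['tool_pos'],o['contact_force'],o['wrist_torque'])
E
```

```text
t: 52.75
tool_pos: [0.5183, -0.0526, 0.0229]
tool_rot: [2.15, -2.267, -0.029]
contact_force: [-32.4, -1.8, 20.8]
opening: -0.0001
t: 53.75
tool_pos: [0.4995, -0.053, 0.1263]
tool_rot: [-2.16, 2.281, -0.0]
contact_force: [1.0, -0.1, 0.3]
opening: 0.0001
[ 0.50287517 -0.0538534   0.13044753] [ 0.51921326 -0.22106079  0.37925735] [-0.00379211 -0.03694696  0.01979456]
```

View pics/s17.png

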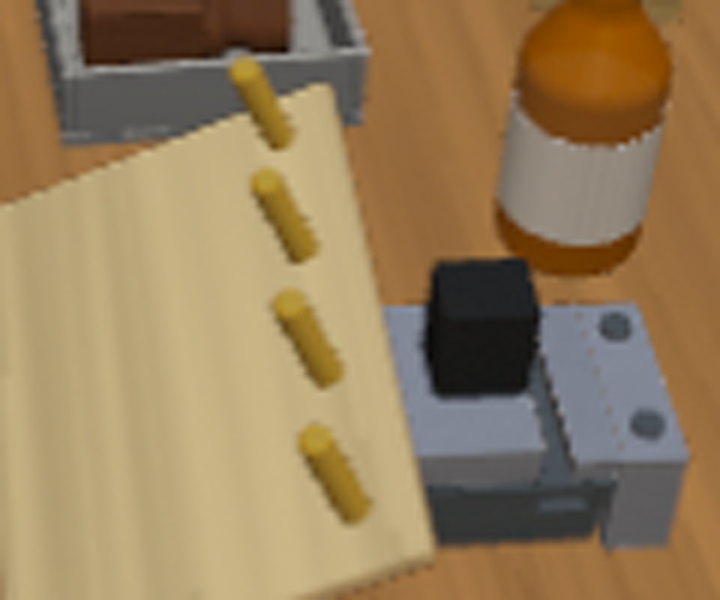

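View pics/t17.png

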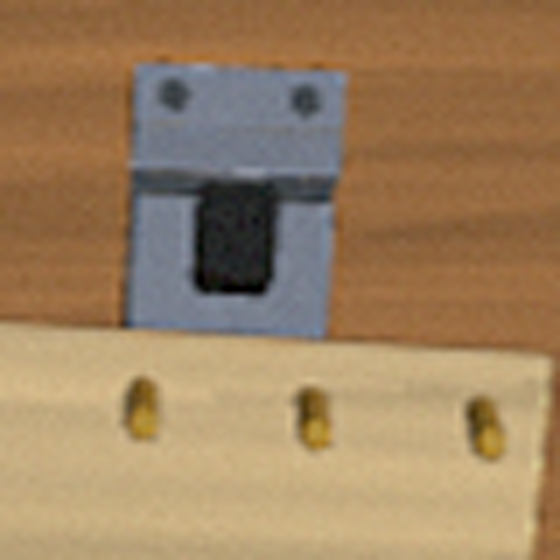

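The side view shows about 5 mm between the runner ends (590,540) and the stop block (608,545), which matches home: runners end at 108 mm, face at 113 mm. I'll grip again and do a proper pull test.

```bash
python3 -m handwheel '{"offset":[[0,0,0.8],[0.2,0,1.6],[0.7,0,2.0],[1.5,-0.1,2.0],[2.4,-0.1,2.0],[3.3,-0.2,2.0],[4.1,-0.2,2.0],[4.7,-0.2,2.0],[5.1,-0.22,2.0],[5.1,-0.22,2.0]],"roll":[0,0,0,0,0,0,0,0,0,0]}' 65
python3 -m handwheel '{"offset":[[0,0,-0.4],[0,0,-1.0],[0,0,-1.6],[0,0,-2.2],[0,0,-2.7],[0,0,-3.1],[0,0,-3.4],[0,0,-3.6],[0,0,-3.6],[0,0,-3.6]],"roll":[0,0,0,0,0,0,0,0,0,0]}'
python3 - <<'E'
from h import *
o=ctrl.get_obs();print(o['tool_pos'],o['contact_force'],o['wrist_torque'])
E
```

```text
t: 54.85
tool_pos: [0.7046, -0.0619, 0.2035]
tool_rot: [2.16, -2.28, -0.002]
contact_force: [-1.6, -0.7, -0.7]
opening: 0.0649
t: 55.85
tool_pos: [0.7044, -0.062, 0.0621]
tool_rot: [-2.16, 2.28, -0.002]
contact_force: [0.7, -0.1, 0.4]
opening: 0.0649
[ 0.70436595 -0.06202175  0.06209781] [ 0.68172608 -0.10805795  0.38705412] [-0.02000719  0.01501994 -0.02736922]
```

```bash
python3 -m handwheel '{"offset":[[0,0,0],[0,0,0],[0,0,0],[0,0,0],[0,0,0],[0,0,0],[0,0,0],[0,0,0],[0,0,0],[0,0,0]],"roll":[0,0,0,0,0,0,0,0,0,0]}' 10 100
for i in 1 2; do python3 -c "
from h import *
o=ctrl.get_obs();print(o['tool_pos'],o['contact_force'],o['wrist_torque'])"; done
python3 -m handwheel '{"offset":[[-0.005,0,0],[-0.01,0,0],[-0.015,0,0],[-0.02,0,0],[-0.025,0,0],[-0.03,0,0],[-0.03,0,0],[-0.03,0,0],[-0.03,0,0],[-0.03,0,0]],"roll":[0,0,0,0,0,0,0,0,0,0]}'
python3 -m handwheel '{"offset":[[-0.005,0,0],[-0.01,0,0],[-0.015,0,0],[-0.02,0,0],[-0.025,0,0],[-0.03,0,0],[-0.03,0,0],[-0.03,0,0],[-0.03,0,0],[-0.03,0,0]],"roll":[0,0,0,0,0,0,0,0,0,0]}'
python3 -m handwheel '{"offset":[[-0.005,0,0],[-0.01,0,0],[-0.015,0,0],[-0.02,0,0],[-0.025,0,0],[-0.03,0,0],[-0.03,0,0],[-0.03,0,0],[-0.03,0,0],[-0.03,0,0]],"roll":[0,0,0,0,0,0,0,0,0,0]}'
```

```text
t: 56.85
tool_pos: [0.7046, -0.0624, 0.0626]
tool_rot: [-2.16, 2.281, -0.003]
contact_force: [-0.6, -2.2, 6.0]
opening: 0.0289
[ 0.70458322 -0.06240841  0.06262864] [-0.58759598 -2.18094144  6.0376813 ] [-2.21119689e-01  1.99615208e-01 -2.03965615e-04]
[ 0.70458322 -0.06240841  0.06262864] [-0.58759598 -2.18094144  6.0376813 ] [-2.21119689e-01  1.99615208e-01 -2.03965615e-04]
t: 57.85
tool_pos: [0.7046, -0.0623, 0.0627]
tool_rot: [-2.159, 2.279, -0.006]
contact_force: [6.0, -2.3, 5.3]
opening: 0.029
t: 58.85
tool_pos: [0.7041, -0.0622, 0.0629]
tool_rot: [-2.158, 2.277, -0.008]
contact_force: [8.0, -2.7, 3.4]
opening: 0.0291
t: 59.85
tool_pos: [0.7029, -0.062, 0.0629]
tool_rot: [-2.157, 2.277, -0.008]
contact_force: [8.6, -1.2, 3.7]
opening: 0.0288
```

```bash
python3 -m handwheel '{"offset":[[-0.005,0,0],[-0.01,0,0],[-0.015,0,0],[-0.02,0,0],[-0.025,0,0],[-0.03,0,0],[-0.03,0,0],[-0.03,0,0],[-0.03,0,0],[-0.03,0,0]],"roll":[0,0,0,0,0,0,0,0,0,0]}'
python3 -m handwheel '{"offset":[[-0.005,0,0],[-0.01,0,0],[-0.015,0,0],[-0.02,0,0],[-0.025,0,0],[-0.03,0,0],[-0.03,0,0],[-0.03,0,0],[-0.03,0,0],[-0.03,0,0]],"roll":[0,0,0,0,0,0,0,0,0,0]}'
python3 -m handwheel '{"offset":[[-0.005,0,0],[-0.01,0,0],[-0.015,0,0],[-0.02,0,0],[-0.025,0,0],[-0.03,0,0],[-0.03,0,0],[-0.03,0,0],[-0.03,0,0],[-0.03,0,0]],"roll":[0,0,0,0,0,0,0,0,0,0]}'
```

```text
t: 60.85
tool_pos: [0.7017, -0.0618, 0.0629]
tool_rot: [-2.157, 2.277, -0.008]
contact_force: [7.5, -2.9, 3.6]
opening: 0.0289
t: 61.85
tool_pos: [0.7008, -0.0617, 0.063]
tool_rot: [-2.157, 2.277, -0.008]
contact_force: [9.5, -1.4, 4.8]
opening: 0.029
t: 62.85
tool_pos: [0.6999, -0.0616, 0.0632]
tool_rot: [-2.156, 2.276, -0.009]
contact_force: [9.0, -0.5, 3.2]
opening: 0.0285
```

```bash
python3 -m handwheel '{"offset":[[-0.005,0,0],[-0.01,0,0],[-0.015,0,0],[-0.02,0,0],[-0.025,0,0],[-0.03,0,0],[-0.04,0,0],[-0.05,0,0],[-0.05,0,0],[-0.05,0,0]],"roll":[0,0,0,0,0,0,0,0,0,0]}'
python3 -m handwheel '{"offset":[[-0.005,0,0],[-0.01,0,0],[-0.015,0,0],[-0.02,0,0],[-0.025,0,0],[-0.03,0,0],[-0.04,0,0],[-0.05,0,0],[-0.05,0,0],[-0.05,0,0]],"roll":[0,0,0,0,0,0,0,0,0,0]}'
python3 - <<'E'
from h import *
s=ctrl.get_image('side');d=ctrl.get_image('top')
cv2.imwrite('pics/s18.png',cv2.resize(s['img'][210:310,330:450,::-1],None,fx=6,fy=6,interpolation=cv2.INTER_CUBIC))
o=ctrl.get_obs();print(o['tool_pos'],o['contact_force'],o['wrist_torque'])
E
```

```text
t: 63.85
tool_pos: [0.6983, -0.0616, 0.0635]
tool_rot: [-2.156, 2.276, -0.01]
contact_force: [8.2, -1.0, 3.7]
opening: 0.0289
t: 64.85
tool_pos: [0.6961, -0.0615, 0.0634]
tool_rot: [-2.156, 2.276, -0.01]
contact_force: [8.9, 0.2, 4.9]
opening: 0.0289
[ 0.69610205 -0.06152425  0.06338663] [ 8.27544662 -0.58203691  4.61373643] [ 0.02300522 -1.37906064 -0.01279515]
```

View pics/s18.png

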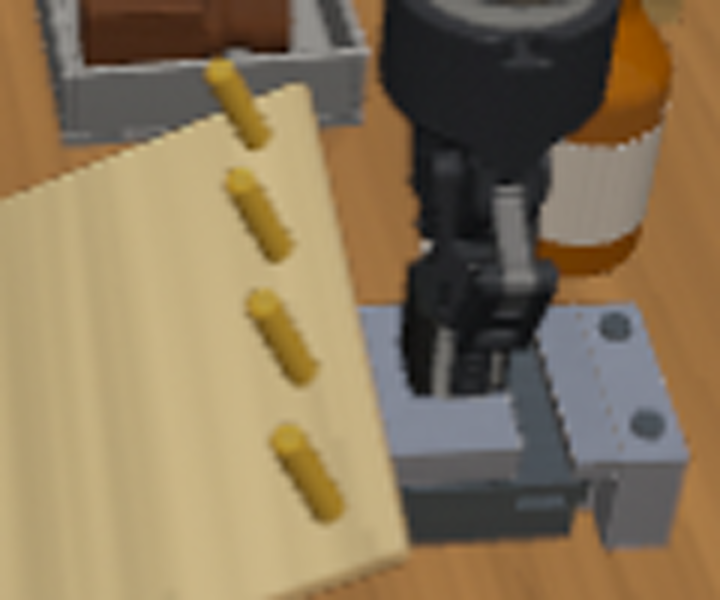

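It pulls back at about 8 N, so it is not clearly latched. I'll push in again in fine steps with little vertical load, watching for a force drop.

```bash
r(){ python3 -c "
from h import *
o=ctrl.get_obs();print(o['tool_pos'].round(5),o['contact_force'].round(1),o['wrist_torque'].round(2))"; }
python3 -m handwheel '{"offset":[[0.01,-0.01,0.01],[0.02,-0.02,0.02],[0.03,-0.03,0.03],[0.05,-0.04,0.03],[0.06,-0.05,0.03],[0.07,-0.06,0.03],[0.08,-0.07,0.03],[0.09,-0.07,0.03],[0.1,-0.07,0.03],[0.1,-0.07,0.03]],"roll":[0,0,0,0,0,0,0,0,0,0]}' >/dev/null; r
python3 -m handwheel '{"offset":[[0.01,0,0],[0.02,0,0],[0.03,0,0],[0.04,0,0],[0.05,0,0],[0.06,0,0],[0.07,0,0],[0.08,0,0],[0.09,0,0],[0.1,0,0]],"roll":[0,0,0,0,0,0,0,0,0,0]}'>/dev/null; r
python3 -m handwheel '{"offset":[[0.005,0,0],[0.01,0,0],[0.015,0,0],[0.02,0,0],[0.025,0,0],[0.03,0,0],[0.03,0,0],[0.03,0,0],[0.03,0,0],[0.03,0,0]],"roll":[0,0,0,0,0,0,0,0,0,0]}'>/dev/null; r
python3 -m handwheel '{"offset":[[0.005,0,0],[0.01,0,0],[0.015,0,0],[0.02,0,0],[0.025,0,0],[0.03,0,0],[0.03,0,0],[0.03,0,0],[0.03,0,0],[0.03,0,0]],"roll":[0,0,0,0,0,0,0,0,0,0]}'>/dev/null; r
python3 -m handwheel '{"offset":[[0.005,0,0],[0.01,0,0],[0.015,0,0],[0.02,0,0],[0.025,0,0],[0.03,0,0],[0.03,0,0],[0.03,0,0],[0.03,0,0],[0.03,0,0]],"roll":[0,0,0,0,0,0,0,0,0,0]}'>/dev/null; r
```

```text
[ 0.69642 -0.06185  0.06255] [-0.7  5.8  7.3] [ 1.   -0.08 -0.19]
[ 0.69725 -0.06207  0.06285] [-14.3   3.9  14.5] [0.83 1.6  0.09]
[ 0.69844 -0.06242  0.06285] [-13.4   3.3  15.4] [0.74 1.75 0.11]
[ 0.69975 -0.06274  0.06279] [-14.2   4.1  14.9] [0.58 1.66 0.13]
[ 0.70111 -0.06299  0.06277] [-12.8   2.4  14. ] [0.55 1.61 0.05]
```

```bash
r(){ python3 -c "
from h import *
o=ctrl.get_obs();print(o['tool_pos'].round(5),o['contact_force'].round(1),o['wrist_torque'].round(2))"; }
python3 -m handwheel '{"offset":[[0,0,0.01],[0,0,0.02],[0,0,0.03],[0,0,0.04],[0,0,0.05],[0,0,0.05],[0,0,0.05],[0,0,0.05],[0,0,0.05],[0,0,0.05]],"roll":[0,0,0,0,0,0,0,0,0,0]}' >/dev/null; r
python3 -m handwheel '{"offset":[[0.005,0,0],[0.01,0,0],[0.015,0,0],[0.02,0,0],[0.025,0,0],[0.025,0,0],[0.025,0,0],[0.025,0,0],[0.025,0,0],[0.025,0,0]],"roll":[0,0,0,0,0,0,0,0,0,0]}'>/dev/null; r
python3 -m handwheel '{"offset":[[0.005,0,0],[0.01,0,0],[0.015,0,0],[0.02,0,0],[0.025,0,0],[0.025,0,0],[0.025,0,0],[0.025,0,0],[0.025,0,0],[0.025,0,0]],"roll":[0,0,0,0,0,0,0,0,0,0]}'>/dev/null; r
python3 -m handwheel '{"offset":[[0.005,0,0],[0.01,0,0],[0.015,0,0],[0.02,0,0],[0.025,0,0],[0.025,0,0],[0.025,0,0],[0.025,0,0],[0.025,0,0],[0.025,0,0]],"roll":[0,0,0,0,0,0,0,0,0,0]}'>/dev/null; r
```

```text
[ 0.70109 -0.06296  0.06283] [-7.7  2.   6.2] [0.42 0.8  0.11]
[ 0.70207 -0.06316  0.0628 ] [-7.8  2.4  6.3] [0.29 0.84 0.07]
[ 0.70253 -0.06319  0.06285] [-10.4   1.2   7.8] [0.28 1.16 0.02]
[ 0.70339 -0.0633   0.06291] [-11.5   1.9   7.1] [0.32 1.33 0.05]
```

```bash
r(){ python3 -c "
from h import *
o=ctrl.get_obs();print(o['tool_pos'].round(5),o['contact_force'].round(1),o['wrist_torque'].round(2))"; }
for i in 1; do
python3 -m handwheel '{"offset":[[0.005,0,0],[0.01,0,0],[0.015,0,0],[0.02,0,0],[0.025,0,0],[0.025,0,0],[0.025,0,0],[0.025,0,0],[0.025,0,0],[0.025,0,0]],"roll":[0,0,0,0,0,0,0,0,0,0]}'>/dev/null; r
python3 -m handwheel '{"offset":[[0.005,0,0],[0.01,0,0],[0.015,0,0],[0.02,0,0],[0.025,0,0],[0.025,0,0],[0.025,0,0],[0.025,0,0],[0.025,0,0],[0.025,0,0]],"roll":[0,0,0,0,0,0,0,0,0,0]}'>/dev/null; r
python3 -m handwheel '{"offset":[[0.005,0,0],[0.01,0,0],[0.015,0,0],[0.02,0,0],[0.025,0,0],[0.025,0,0],[0.025,0,0],[0.025,0,0],[0.025,0,0],[0.025,0,0]],"roll":[0,0,0,0,0,0,0,0,0,0]}'>/dev/null; r
done
```

```text
[ 0.70452 -0.0634   0.06289] [-10.7   1.    7.7] [0.27 1.25 0.02]
[ 0.70489 -0.06344  0.06297] [-12.8  -0.5   9.2] [0.19 1.62 0.12]
[ 0.70506 -0.06345  0.0631 ] [-16.    1.2  10.7] [0.24 2.18 0.15]
```

The force profile rises to about 11.5 N, dips slightly, then meets a hard stop. That fits a soft detent with home about 1 mm before the stop. I'll unload, release, and retreat over the board.

```bash
python3 -m handwheel '{"offset":[[-0.01,0,0],[-0.02,0,0],[-0.03,0,0.01],[-0.04,0,0.02],[-0.05,0,0.03],[-0.06,0,0.03],[-0.07,0,0.03],[-0.075,0,0.03],[-0.075,0,0.03],[-0.075,0,0.03]],"roll":[0,0,0,0,0,0,0,0,0,0]}'
python3 -m handwheel '{"offset":[[0,0,0],[0,0,0],[0,0,0],[0,0,0],[0,0,0.3],[0,0,0.8],[0,0,1.4],[0,0,2.1],[0,0,2.9],[0,0,3.7]],"roll":[0,0,0,0,0,0,0,0,0,0]}' 50
python3 -m handwheel '{"offset":[[-0.4,-0.5,0],[-1.1,-1.0,0],[-2.0,-1.7,0],[-2.9,-2.4,0],[-3.8,-3.1,0],[-4.7,-3.8,0],[-5.5,-4.5,0],[-6.0,-5.0,0],[-6.3,-5.5,0],[-6.3,-5.8,0]],"roll":[0,0,0,0,0,0,0,0,0,0]}' 55
python3 - <<'E'
from m import *
s=ctrl.get_image('side');d=ctrl.get_image('top')
cv2.imwrite('pics/s19.png',cv2.resize(s['img'][210:310,330:450,::-1],None,fx=6,fy=6,interpolation=cv2.INTER_CUBIC))
cv2.imwrite('pics/t19.png',cv2.resize(d['img'][130:290,270:430,::-1],None,fx=3.75,fy=3.75,interpolation=cv2.INTER_CUBIC))
cv2.imwrite('pics/t19f.png',d['img'][:,:,::-1])
o=ctrl.get_obs();print(o['tool_pos'],o['contact_force'],o['wrist_torque'])
for c,g in gauges(d).items():print(c,g)
E
```

```text
t: 77.95
tool_pos: [0.7048, -0.0635, 0.0629]
tool_rot: [2.159, -2.278, -0.009]
contact_force: [-5.3, 2.4, -4.6]
opening: 0.0292
t: 78.95
tool_pos: [0.7073, -0.0648, 0.2162]
tool_rot: [-2.16, 2.28, -0.002]
contact_force: [0.8, -0.0, -0.6]
opening: 0.0497
t: 79.95
tool_pos: [0.4544, -0.2983, 0.2152]
tool_rot: [2.158, -2.283, 0.004]
contact_force: [1.1, 0.1, -0.3]
opening: 0.0549
[ 0.4555886  -0.29796912  0.21477187] [-0.12127597  0.41327369 -0.458167  ] [-0.02882987  0.03568537 -0.04891622]
red {'n': 268, 'cen': array([ 0.5036, -0.3304]), 'yaw': np.float64(-19.3), 'eye': array([ 0.5284, -0.3392]), 'mid': array([ 0.5052, -0.331 ]), 'mid_eye': array([ 0.4831, -0.3233]), 'L': np.float64(0.0903)}
yellow {'n': 539, 'cen': array([ 0.6312, -0.3411]), 'yaw': np.float64(-159.1), 'eye': array([ 0.584 , -0.3591]), 'mid': array([ 0.6292, -0.3418]), 'mid_eye': array([ 0.6288, -0.3419]), 'L': np.float64(0.1371)}
green {'n': 424, 'cen': array([ 0.409 , -0.0879]), 'yaw': np.float64(4.7), 'eye': array([ 0.4591, -0.0837]), 'mid': array([ 0.4099, -0.0879]), 'mid_eye': array([ 0.4113, -0.0877]), 'L': np.float64(0.1348)}
```

View pics/s19.png

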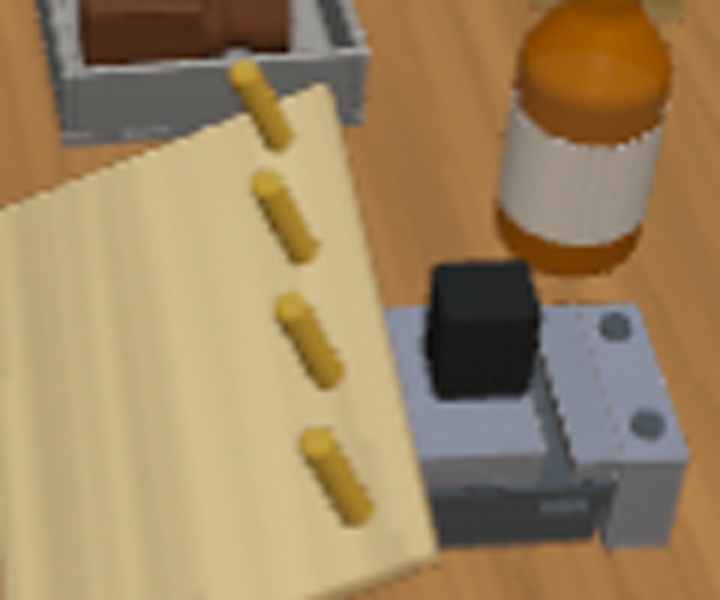

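View pics/t19.png

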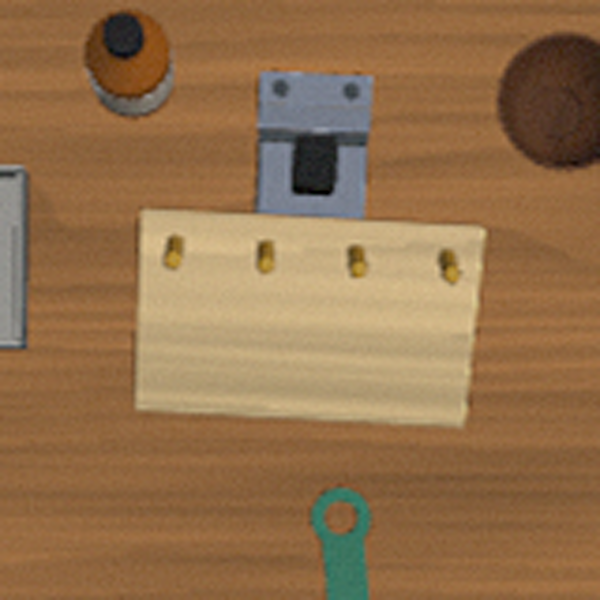

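View pics/t19f.png

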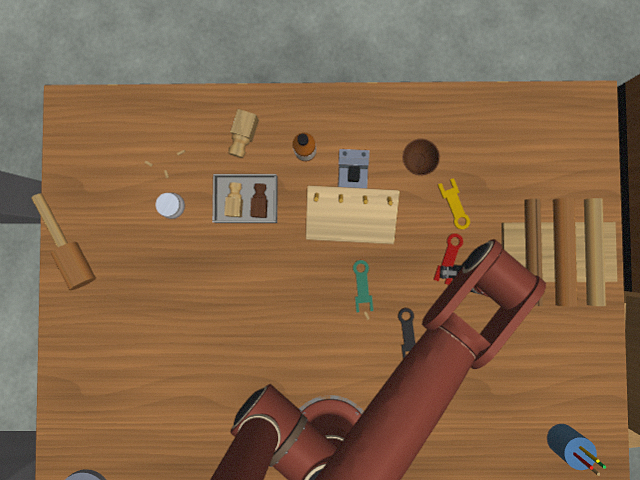

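Red has been knocked: its eye is now at (0.528,-0.339), where it was at 0.497. Green and yellow are unchanged, and the holder is at the stop. Next I'll measure the pegs.

```bash
python3 - <<'E'
from h import *
s=ctrl.get_image('side');d=ctrl.get_image('top')
cv2.imwrite('pics/s20.png',cv2.resize(s['img'][215:300,310:410,::-1],None,fx=7.5,fy=7.5,interpolation=cv2.INTER_CUBIC))
cv2.imwrite('pics/t20.png',cv2.resize(d['img'][180:250,300:405,::-1],None,fx=7.5,fy=7.5,interpolation=cv2.INTER_CUBIC))
E
```

```text
(no output)
```

View pics/s20.png

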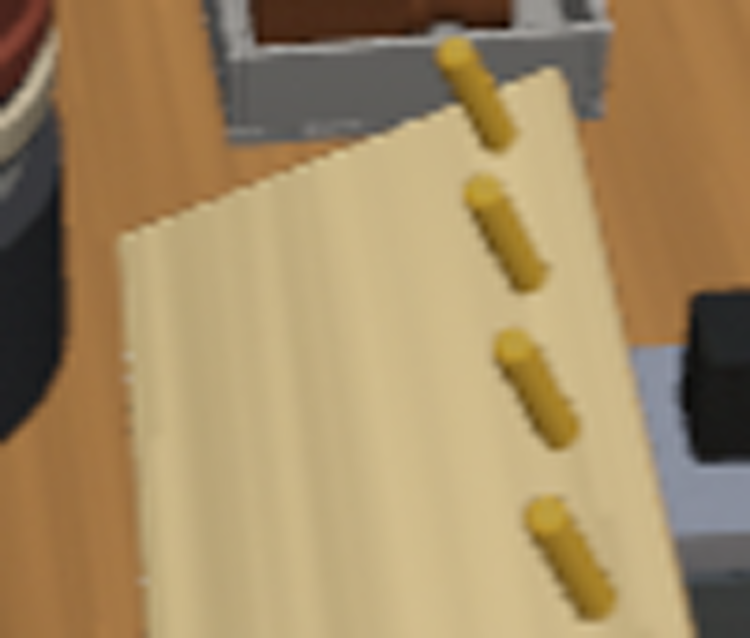

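View pics/t20.png

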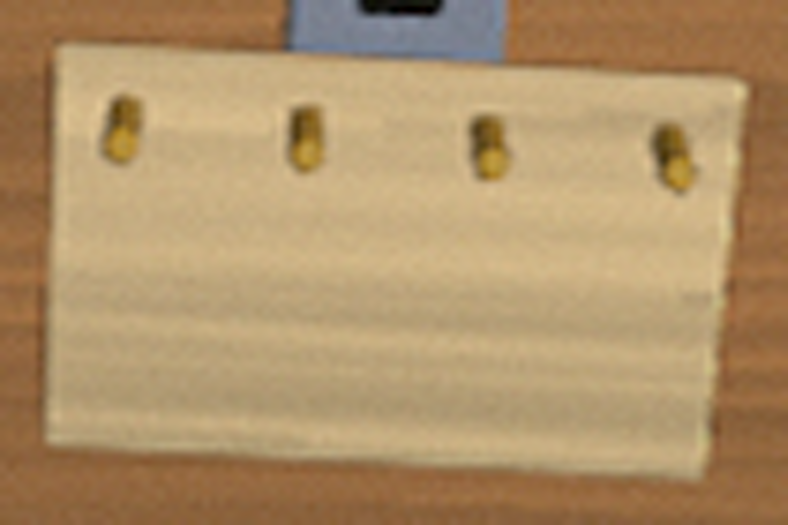

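```bash
python3 - <<'E'
from h import *
s=ctrl.get_image('side');d=ctrl.get_image('top')
f=lambda p,z:onz(d,p[0]/7.5+300-.43,p[1]/7.5+180-.43,z)
def tri(a,b):
    o1,r1=ray(d,a[0]/7.5+300-.43,a[1]/7.5+180-.43);o2,r2=ray(s,b[0]/7.5+310-.43,b[1]/7.5+215-.43)
    r1/=np.linalg.norm(r1);r2/=np.linalg.norm(r2)
    t=np.linalg.lstsq(np.c_[r1,-r2],o2-o1,rcond=None)[0];p,q=o1+t[0]*r1,o2+t[1]*r2
    return (p+q)/2,np.linalg.norm(p-q)
T=[(677,173),(490,159),(306,154),(121,143)];S=[(546,515),(513,347),(483,192),(456,55)]
tips=[]
for a,b in zip(T,S):
    p,e=tri(a,b);print('tri',p.round(4),round(e,4),' top z=.125:',f(a,.125).round(4));tips.append(f(a,.125))
for a in [(668,131),(489,124),(307,115),(124,106)]: print('base z.09',f(a,.09).round(4))
c=[f((60,44),.099),f((748,78),.099),f((45,442),.036),f((703,474),.036)];c=np.array(c)
print('corners',c.round(4));u=c[0]-c[1];print('yaw top',np.degrees(np.arctan2(u[1],u[0]))-90,np.linalg.norm(u));u=c[2]-c[3];print('yaw low',np.degrees(np.arctan2(u[1],u[0]))-90,np.linalg.norm(u))
m1,m2=(c[0]+c[1])/2,(c[2]+c[3])/2;print('mids',m1,m2,np.degrees(np.arctan2(*(m1-m2)[1::-1])))
E
```

```text
tri [ 0.6234 -0.1512  0.1214] 0.0012  top z=.125: [ 0.6237 -0.1508  0.125 ]
tri [ 0.6279 -0.0889  0.1203] 0.0026  top z=.125: [ 0.6287 -0.0887  0.125 ]
tri [ 0.6306 -0.0275  0.1215] 0.0011  top z=.125: [ 0.6307 -0.0275  0.125 ]
tri [0.6345 0.0343 0.1208] 0.0014  top z=.125: [0.6348 0.0341 0.125 ]
base z.09 [ 0.6416 -0.1522  0.09  ]
base z.09 [ 0.6444 -0.0911  0.09  ]
base z.09 [ 0.6478 -0.0288  0.09  ]
base z.09 [0.6513 0.0339 0.09  ]
corners [[ 0.6716  0.0554  0.099 ]
 [ 0.6585 -0.1785  0.099 ]
 [ 0.5377  0.0638  0.036 ]
 [ 0.5252 -0.1699  0.036 ]]
yaw top -3.190636766633375 0.23429677830844511
yaw low -3.065752819852648 0.23410710540534438
mids [ 0.66505373 -0.0615405   0.099     ] [ 0.53146987 -0.05304627  0.036     ] -3.6383805621206524
```

```bash
python3 - <<'E'
from m import *
s=snap('side','s21.png')
for c,g in gauges(s).items():print(c,g)
E
```

```text
red {'n': 1305, 'cen': array([ 0.4791, -0.3285]), 'yaw': np.float64(-19.0), 'eye': array([ 0.5287, -0.3454]), 'mid': array([ 0.4832, -0.3299]), 'mid_eye': array([ 0.4833, -0.3298]), 'L': np.float64(0.1374)}
yellow {'n': 1359, 'cen': array([ 0.6292, -0.3466]), 'yaw': np.float64(-158.5), 'eye': array([ 0.5828, -0.3645]), 'mid': array([ 0.6285, -0.3469]), 'mid_eye': array([ 0.6275, -0.347 ]), 'L': np.float64(0.141)}
green {'n': 466, 'cen': array([ 0.3843, -0.0971]), 'yaw': np.float64(-173.7), 'eye': None, 'mid': array([ 0.383 , -0.0973]), 'mid_eye': None, 'L': np.float64(0.0792)}
```

View pics/s21.png

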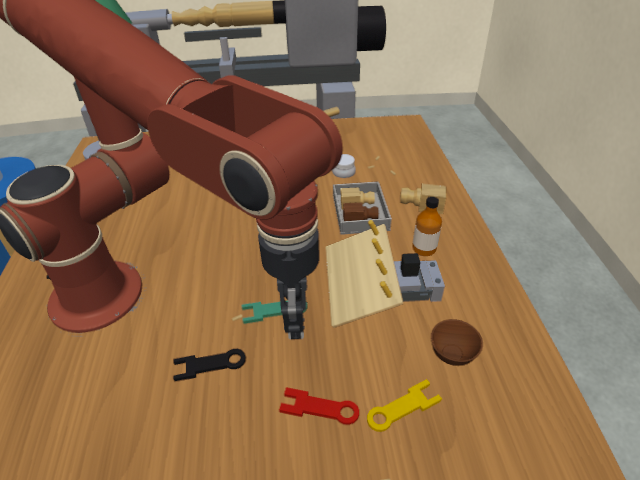

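Red now lies at mid (0.483,-0.324), yaw about -18.6°. The side view shows it clear at (320,405).

```bash
python3 -m handwheel '{"offset":[[0.2,-0.2,-0.2],[0.4,-0.4,-0.7],[0.6,-0.6,-1.4],[0.7,-0.65,-2.1],[0.7,-0.65,-2.8],[0.7,-0.65,-3.4],[0.7,-0.65,-3.9],[0.7,-0.65,-4.2],[0.7,-0.65,-4.3],[0.7,-0.65,-4.3]],"roll":[-0.4,-0.8,-1.3,-1.8,-2.3,-2.65,-2.65,-2.65,-2.65,-2.65]}' 55 50
python3 - <<'E'
from h import *
from scipy.spatial.transform import Rotation as Ro
o=ctrl.get_obs();M=Ro.from_rotvec(o['tool_rot']).as_matrix();print(o['tool_pos'],np.degrees(np.arctan2(M[1,0],M[0,0])))
s=ctrl.get_image('side');cv2.imwrite('pics/s22.png',cv2.resize(s['img'][340:460,230:400,::-1],None,fx=4.5,fy=4.5,interpolation=cv2.INTER_CUBIC))
E
```

```text
t: 81.3
tool_pos: [0.4835, -0.3224, 0.0416]
tool_rot: [1.825, -2.557, -0.001]
contact_force: [-0.4, -0.3, 0.2]
opening: 0.0546
[ 0.4834517  -0.32239044  0.04159789] -108.9699883152581
```

View pics/s22.png

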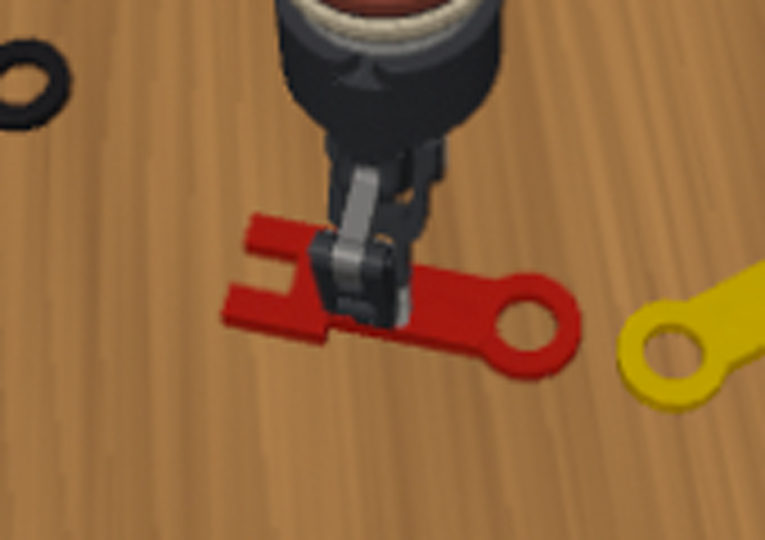

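```bash
python3 -m handwheel '{"offset":[[0,-0.03,-0.2],[0,-0.05,-0.4],[0,-0.05,-0.6],[0,-0.05,-0.75],[0,-0.05,-0.85],[0,-0.05,-0.92],[0,-0.05,-0.92],[0,-0.05,-0.92],[0,-0.05,-0.92],[0,-0.05,-0.92]],"roll":[0,0,0,0,0,0,0,0,0,0]}'
python3 -m handwheel '{"offset":[[0,0,0],[0,0,0],[0,0,0],[0,0,0],[0,0,0],[0,0,0],[0,0,0.1],[0,0,0.4],[0,0,0.9],[0,0,1.5]],"roll":[0,0,0,0,0,0,0,0,0,0]}' 10 50
python3 - <<'E'
from h import *
from scipy.spatial.transform import Rotation as Ro
o=ctrl.get_obs();M=Ro.from_rotvec(o['tool_rot']).as_matrix();print(o['tool_pos'],np.degrees(np.arctan2(M[1,0],M[0,0])))
E
```

```text
t: 82.35
tool_pos: [0.4835, -0.3249, 0.0053]
tool_rot: [-1.824, 2.558, -0.001]
contact_force: [0.3, 0.7, 0.0]
opening: 0.0548
t: 83.35
tool_pos: [0.4824, -0.3239, 0.0648]
tool_rot: [1.824, -2.557, -0.004]
contact_force: [0.2, 0.7, -0.7]
opening: 0.0279
[ 0.48238102 -0.32394822  0.06475303] -109.00454692359715
```

```bash
python3 -m handwheel '{"offset":[[0,0,0.6],[0,0.1,1.3],[0.1,0.5,1.9],[0.4,1.2,2.2],[0.8,1.9,2.2],[1.2,2.6,2.2],[1.6,3.3,2.2],[1.9,3.9,2.2],[2.1,4.3,2.2],[2.1,4.4,2.2]],"roll":[0,0.2,0.5,0.9,1.3,1.7,2.1,2.4,2.65,2.65]}'
python3 -m handwheel '{"offset":[[0,0,0],[0,0,0],[0,0,0],[0,0,0],[0,0,0],[0,0,0],[0,0,0],[0,0,0],[0,0,0],[0,0,0]],"roll":[0,0,0,0,0,0,0,0,0,0]}'
cat > look.py <<'E'
import sys
from h import *
from scipy.spatial.transform import Rotation as Ro
n=sys.argv[1]
o=ctrl.get_obs();M=Ro.from_rotvec(o['tool_rot']).as_matrix();print(o['tool_pos'].round(4),np.degrees(np.arctan2(M[1,0],M[0,0])).round(1),o['contact_force'].round(1))
s=ctrl.get_image('side');d=ctrl.get_image('top')
cv2.imwrite(f'pics/s{n}.png',cv2.resize(s['img'][200:340,300:440,::-1],None,fx=4.2,fy=4.2,interpolation=cv2.INTER_CUBIC))
cv2.imwrite(f'pics/t{n}.png',cv2.resize(d['img'][150:270,290:430,::-1],None,fx=5,fy=5,interpolation=cv2.INTER_CUBIC))
E
python3 look.py 23
```

```text
t: 84.35
tool_pos: [0.5677, -0.147, 0.1532]
tool_rot: [-2.163, 2.278, 0.0]
contact_force: [-0.2, -0.0, -1.3]
opening: 0.0278
t: 85.35
tool_pos: [0.5673, -0.1487, 0.1529]
tool_rot: [-2.161, 2.281, 0.0]
contact_force: [-0.8, 0.2, -0.8]
opening: 0.0278
[ 0.5673 -0.1487  0.1529] -93.1 [-0.8  0.2 -0.8]
```

View pics/s23.png

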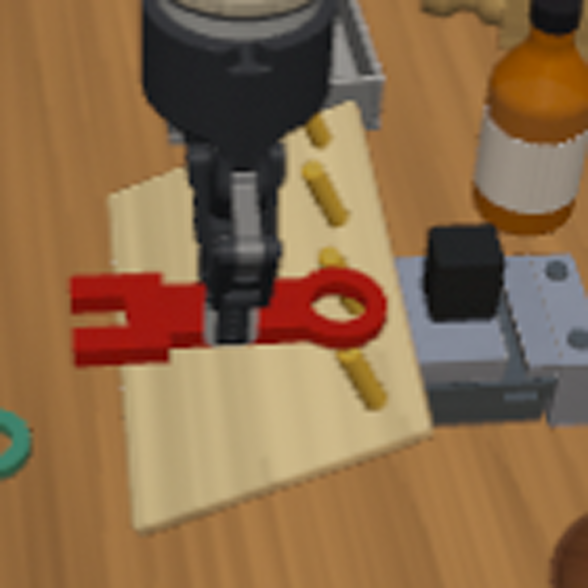

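View pics/t23.png

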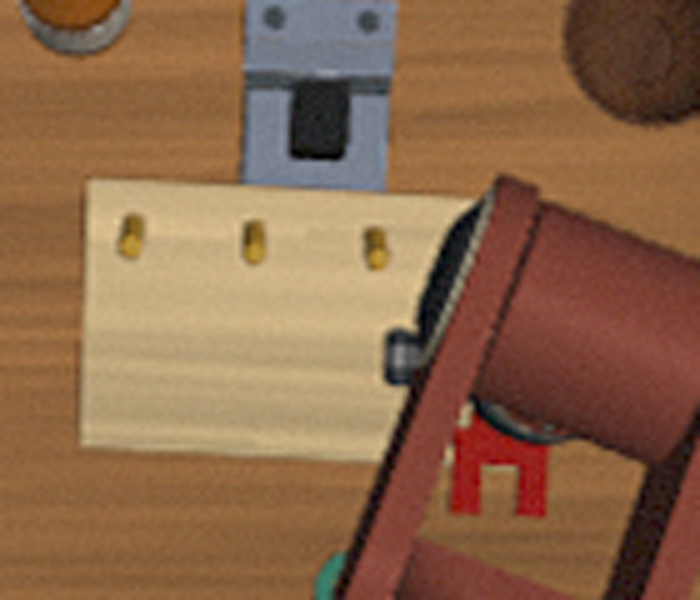

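```bash
python3 - <<'E'
from h import *
s=ctrl.get_image('side')
eye=np.array([.5673+.047*.9985,-.1487-.047*.0558,.1529]);tip=np.array([.6243,-.1511,.1285])
q=lambda P:(proj(s,P)-[300,200]+.4)*4.2
print('eye pred',q(eye),'seen (343,307)','tip pred',q(tip),'seen before', )
print('tip seen now from s20:',((np.array([546,515])/7.5-.43+[310,215])-[300,200]+.4)*4.2)
hsv=cv2.cvtColor(s['img'],cv2.COLOR_RGB2HSV);m=(((hsv[...,0]<5)|(hsv[...,0]>175))&(hsv[...,1]>190)&(hsv[...,2]>100)).astype(np.uint8)*255
m[:200]=0
cs,h=cv2.findContours(m,cv2.RETR_CCOMP,cv2.CHAIN_APPROX_NONE)
for c,hh in zip(cs,h[0]):
    if len(c)>10: 
        p=c[:,0];print(hh[3],len(c),((p.min(0)+p.max(0))/2-[300,200]+.4)*4.2,np.ptp(p,0))
E
```

```text
eye pred [333.86929672 304.25644583] seen (343,307) tip pred [352.02609844 340.03811285] seen before
tip seen now from s20: [347.634 351.274]
-1 119 [138.18 318.78] [31 21]
-1 78 [320.88 308.28] [30 18]
1 31 [337.68 308.28] [14  8]
```

```bash
python3 -m handwheel '{"offset":[[-0.04,0,-0.1],[0,0,-0.2],[0.03,0,-0.3],[0.07,0,-0.4],[0.12,0,-0.5],[0.17,0,-0.6],[0.22,0,-0.7],[0.22,0,-0.7],[0.22,0,-0.7],[0.22,0,-0.7]],"roll":[0,0,0,0,0,0,0,0,0,0]}'
python3 look.py 24
```

```text
t: 86.5
tool_pos: [0.5762, -0.1488, 0.1251]
tool_rot: [-2.16, 2.281, -0.001]
contact_force: [-0.0, 0.9, -0.7]
opening: 0.0278
[ 0.5762 -0.1488  0.1251] -93.1 [-0.   0.9 -0.7]
```

View pics/s24.png

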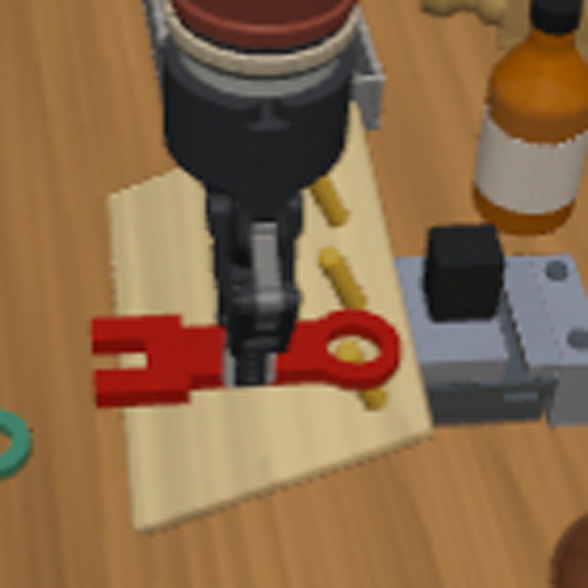

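The peg tip shows inside the hole, a little to the fork side. I'll continue down with an x correction.

```bash
python3 -m handwheel '{"offset":[[-0.05,0,0],[-0.05,0,-0.05],[-0.02,0,-0.1],[0,0,-0.16],[0.03,0,-0.22],[0.06,0,-0.28],[0.09,0,-0.34],[0.12,0,-0.4],[0.14,0,-0.45],[0.14,0,-0.45]],"roll":[0,0,0,0,0,0,0,0,0,0]}'
python3 look.py 25
```

```text
t: 87.6
tool_pos: [0.5815, -0.1486, 0.1065]
tool_rot: [2.16, -2.281, -0.001]
contact_force: [0.3, -0.4, -0.2]
opening: 0.028
[ 0.5815 -0.1486  0.1065] -93.1 [ 0.3 -0.4 -0.2]
```

View pics/s25.png

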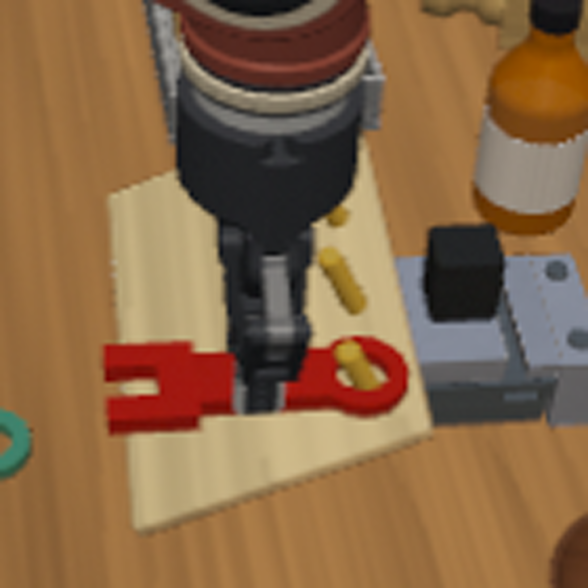

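Red is threaded on peg 1 with no contact. I'll lower slightly, release and lift.

```bash
python3 -m handwheel '{"offset":[[0.01,0,-0.04],[0.02,0,-0.08],[0.02,0,-0.08],[0.02,0,-0.08],[0.02,0,-0.08],[0.02,0,-0.08],[0.02,0,-0.08],[0.02,0,-0.08],[0.02,0,-0.08],[0.02,0,-0.08]],"roll":[0,0,0,0,0,0,0,0,0,0]}'
python3 -m handwheel '{"offset":[[0,0,0],[0,0,0],[0,0,0],[0,0,0],[0,0,0.2],[0,0,0.6],[0,0,1.1],[-0.1,0,1.7],[-0.4,0,2.3],[-0.9,0.2,2.8]],"roll":[0,0,0,0,0,0,0,0,0,0]}' 48
python3 look.py 26
```

```text
t: 88.7
tool_pos: [0.5825, -0.1487, 0.1037]
tool_rot: [2.16, -2.281, -0.0]
contact_force: [-0.3, -0.5, -0.5]
opening: 0.0276
t: 89.7
tool_pos: [0.5473, -0.1415, 0.2193]
tool_rot: [-2.159, 2.28, -0.006]
contact_force: [-0.5, 0.7, -0.2]
opening: 0.048
[ 0.5473 -0.1415  0.2193] -93.1 [-0.5  0.7 -0.2]
```

View pics/s26.png

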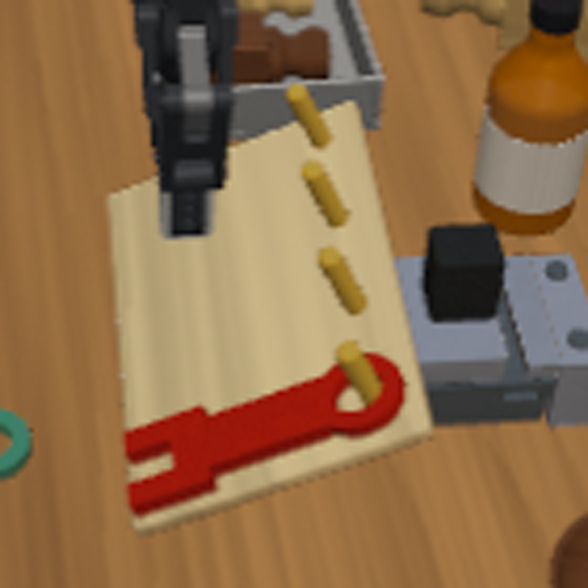

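View pics/t26.png

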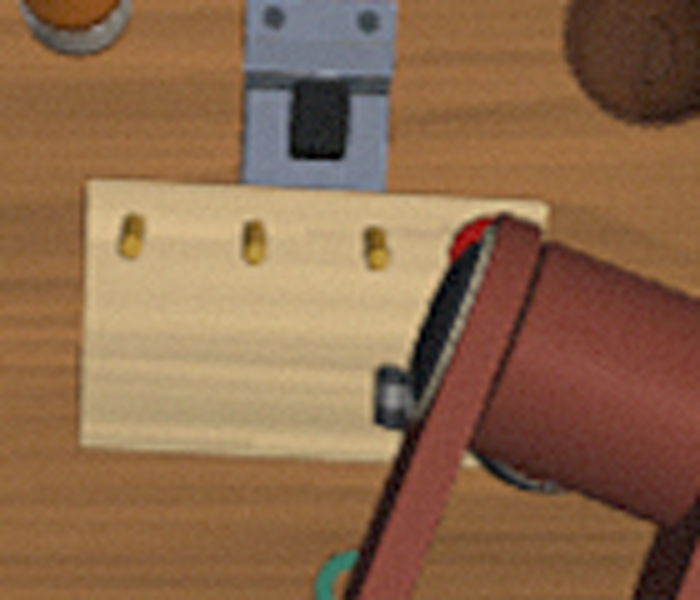

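Red lies flat on the board on peg 1, fork end down. Now yellow, measured afresh.

```bash
python3 - <<'E'
from m import *
for n in('top','side'):
    for c,g in gauges(ctrl.get_image(n)).items():print(n,c,g)
E
python3 -m handwheel '{"offset":[[0.2,-0.3,0],[0.5,-1.0,0],[0.8,-1.7,0],[1.1,-2.4,0],[1.4,-3.1,0],[1.6,-3.8,0],[1.8,-4.4,0],[1.95,-4.8,-0.3],[2.05,-5.0,-0.8],[2.05,-5.0,-1.3]],"roll":[0.3,0.8,1.3,1.8,2.3,2.8,3.3,3.8,4,4]}' 55
python3 - <<'E'
from m import *
for c,g in gauges(ctrl.get_image('side')).items():print(c,g)
E
```

```text
top yellow {'n': 540, 'cen': array([ 0.6315, -0.3407]), 'yaw': np.float64(-158.8), 'eye': array([ 0.584 , -0.3578]), 'mid': array([ 0.6292, -0.3416]), 'mid_eye': array([ 0.6287, -0.3404]), 'L': np.float64(0.1372)}
side red {'n': 870, 'cen': array([ 0.5911, -0.0996]), 'yaw': np.float64(-162.5), 'eye': None, 'mid': array([ 0.5983, -0.0974]), 'mid_eye': None, 'L': np.float64(0.1638)}
side yellow {'n': 1350, 'cen': array([ 0.6291, -0.3466]), 'yaw': np.float64(-158.4), 'eye': array([ 0.5828, -0.3645]), 'mid': array([ 0.6285, -0.3468]), 'mid_eye': array([ 0.6275, -0.3469]), 'L': np.float64(0.141)}
side green {'n': 746, 'cen': array([ 0.4082, -0.095 ]), 'yaw': np.float64(5.3), 'eye': array([ 0.4571, -0.0901]), 'mid': array([ 0.4099, -0.0949]), 'mid_eye': array([ 0.4093, -0.0946]), 'L': np.float64(0.1355)}
t: 90.9
tool_pos: [0.6284, -0.3415, 0.1606]
tool_rot: [-2.586, 1.783, 0.003]
contact_force: [-0.1, -0.2, -0.0]
opening: 0.0549
red {'n': 792, 'cen': array([ 0.5837, -0.1014]), 'yaw': np.float64(-160.9), 'eye': None, 'mid': array([ 0.5852, -0.1009]), 'mid_eye': None, 'L': np.float64(0.1362)}
yellow {'n': 1366, 'cen': array([ 0.6291, -0.3466]), 'yaw': np.float64(-158.5), 'eye': array([ 0.5828, -0.3647]), 'mid': array([ 0.6285, -0.3469]), 'mid_eye': array([ 0.6275, -0.3471]), 'L': np.float64(0.141)}
green {'n': 742, 'cen': array([ 0.4082, -0.095 ]), 'yaw': np.float64(5.4), 'eye': array([ 0.4572, -0.0901]), 'mid': array([ 0.4106, -0.0947]), 'mid_eye': array([ 0.4094, -0.0946]), 'L': np.float64(0.134)}
```

```bash
python3 -m handwheel '{"offset":[[0,-0.02,-0.5],[0,-0.02,-1.1],[0,-0.02,-1.7],[0,-0.02,-2.3],[0,-0.02,-2.8],[0,-0.02,-3.3],[0,-0.02,-3.6],[0,-0.02,-3.8],[0,-0.02,-3.85],[0,-0.02,-3.85]],"roll":[0,0,0,0,0,0,0,0,0,0]}'
python3 -m handwheel '{"offset":[[0,0,-0.03],[0,0,-0.03],[0,0,-0.03],[0,0,-0.03],[0,0,-0.03],[0,0,-0.03],[0,0,0.1],[0,0,0.4],[0,0,0.9],[0,0,1.5]],"roll":[0,0,0,0,0,0,0,0,0,0]}' 10 50
```

```text
t: 91.95
tool_pos: [0.6288, -0.3418, 0.0102]
tool_rot: [-2.587, 1.782, -0.001]
contact_force: [0.0, 0.0, 0.6]
opening: 0.0549
t: 92.95
tool_pos: [0.6281, -0.3413, 0.0707]
tool_rot: [2.587, -1.782, -0.002]
contact_force: [-0.7, -0.1, 0.2]
opening: 0.0101
```

The fingers closed above the plate: the TCP was 9 mm up and needs to be about 4 mm. I'll check yellow is undisturbed and retry lower.

```bash
python3 -m handwheel '{"offset":[[0,0,0.2],[0,0,0.2],[0,0,0.2],[0,0,0.2],[0,0,0.2],[0,0,0.2],[0,0,0.2],[0,0,0.2],[0,0,0.2],[0,0,0.2]],"roll":[0,0,0,0,0,0,0,0,0,0]}' 55
python3 - <<'E'
from m import *
print(gauges(ctrl.get_image('side'))['yellow'],ctrl.get_obs()['tool_pos'])
E
```

```text
t: 93.95
tool_pos: [0.6285, -0.3415, 0.0778]
tool_rot: [-2.587, 1.782, -0.0]
contact_force: [-0.9, -0.0, 0.3]
opening: 0.0553
{'n': 1124, 'cen': array([ 0.6212, -0.3523]), 'yaw': np.float64(-165.1), 'eye': array([ 0.5828, -0.3644]), 'mid': array([ 0.6302, -0.3499]), 'mid_eye': array([ 0.6292, -0.3521]), 'L': np.float64(0.1415)} [ 0.62850127 -0.34151427  0.07779005]
```

```bash
python3 -m handwheel '{"offset":[[0,0,-0.4],[0,0,-0.8],[0,0,-1.2],[0,0,-1.5],[0,0,-1.7],[0,0,-1.83],[0,0,-1.83],[0,0,-1.83],[0,0,-1.83],[0,0,-1.83]],"roll":[0,0,0,0,0,0,0,0,0,0]}'
python3 -m handwheel '{"offset":[[0,0,0],[0,0,0],[0,0,0],[0,0,0],[0,0,0],[0,0,0],[0,0,0],[0,0,0.2],[0,0,0.6],[0,0,1.2]],"roll":[0,0,0,0,0,0,0,0,0,0]}' 10 50
```

```text
t: 95.0
tool_pos: [0.629, -0.3419, 0.0055]
tool_rot: [-2.587, 1.782, -0.003]
contact_force: [1.0, -0.5, 1.2]
opening: 0.0547
t: 96.0
tool_pos: [0.6269, -0.3404, 0.0511]
tool_rot: [-2.587, 1.782, 0.007]
contact_force: [-0.2, 0.2, -0.7]
opening: 0.028
```

```bash
python3 -m handwheel '{"offset":[[0,0,0.7],[0,0,1.5],[-0.1,0.3,2.3],[-0.3,0.7,3.0],[-0.5,1.2,3.2],[-0.8,1.7,3.2],[-1.1,2.3,3.2],[-1.4,2.9,3.2],[-1.6,3.5,3.2],[-1.6,4.1,3.2]],"roll":[0.5,1.5,2.8,4.1,5.4,6.7,8.0,9.3,10.6,11.9]}'
python3 -m handwheel '{"offset":[[0,0.7,0],[0,1.3,0],[0,1.9,0],[0,2.5,0],[0,3.0,0],[0,3.4,0],[0,3.7,0],[0,3.8,-0.2],[0,3.8,-0.4],[0,3.8,-0.5]],"roll":[1.3,2.6,4.0,5.4,6.8,8.2,9.6,11.0,12.4,13.7]}'
python3 -m handwheel '{"offset":[[0,0,0],[0,0,0],[0,0,0],[0,0,0],[0,0,0],[0,0,0],[0,0,0],[0,0,0],[0,0,0],[0,0,0]],"roll":[0.4,0.4,0.4,0.4,0.4,0.4,0.4,0.4,0.4,0.4]}'
python3 look.py 27
```

```text
t: 97.0
tool_pos: [0.5633, -0.1765, 0.1811]
tool_rot: [-3.141, -0.071, 0.0]
contact_force: [0.2, 0.5, -0.5]
opening: 0.0277
t: 98.0
tool_pos: [0.5638, -0.0251, 0.1603]
tool_rot: [-2.318, -2.119, 0.001]
contact_force: [-0.1, 0.3, -1.2]
opening: 0.0279
t: 99.0
tool_pos: [0.5644, -0.0255, 0.1605]
tool_rot: [-2.281, -2.16, 0.0]
contact_force: [-0.1, 0.6, -1.4]
opening: 0.0278
[ 0.5644 -0.0255  0.1605] 86.9 [-0.1  0.6 -1.4]
```

View pics/s27.png

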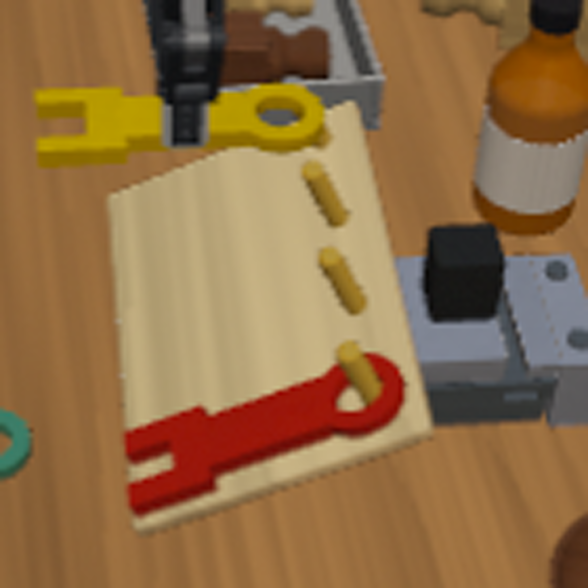

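```bash
python3 -m handwheel '{"offset":[[0,0,-0.1],[0.04,0,-0.2],[0.1,0,-0.3],[0.15,0,-0.4],[0.2,0,-0.5],[0.24,0,-0.55],[0.26,0,-0.6],[0.26,0,-0.6],[0.26,0,-0.6],[0.26,0,-0.6]],"roll":[0,0,0,0,0,0,0,0,0,0]}'
python3 look.py 28
```

```text
t: 100.1
tool_pos: [0.575, -0.0255, 0.1367]
tool_rot: [2.281, 2.16, 0.0]
contact_force: [-1.4, 0.5, -0.8]
opening: 0.0278
[ 0.575  -0.0255  0.1367] 86.9 [-1.4  0.5 -0.8]
```

View pics/s28.png

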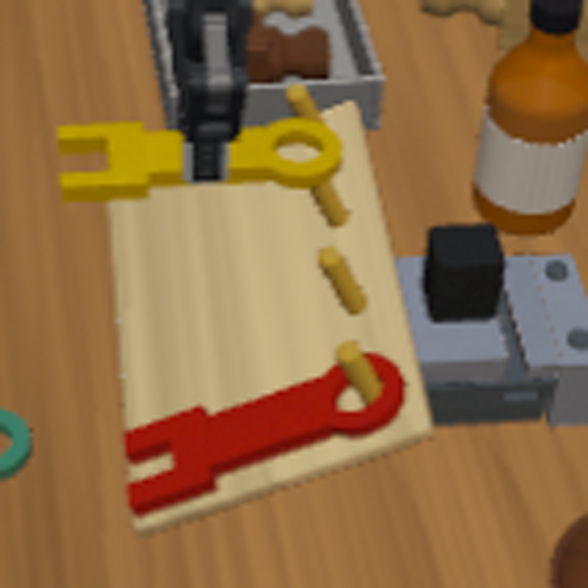

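View pics/t28.png

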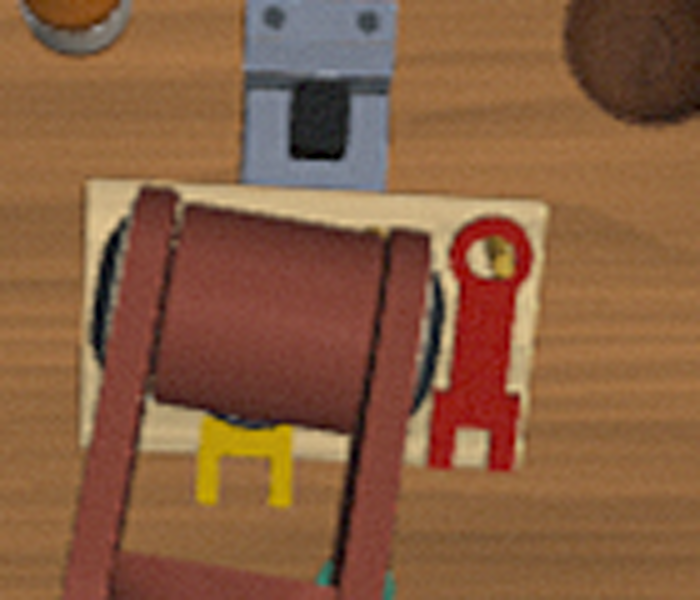

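```bash
python3 -m handwheel '{"offset":[[0,-0.03,0],[0,-0.06,0],[0.02,-0.06,-0.06],[0.05,-0.06,-0.12],[0.08,-0.06,-0.18],[0.11,-0.06,-0.24],[0.13,-0.06,-0.3],[0.13,-0.06,-0.3],[0.13,-0.06,-0.3],[0.13,-0.06,-0.3]],"roll":[0,0,0,0,0,0,0,0,0,0]}'
python3 look.py 29
```

```text
t: 101.2
tool_pos: [0.5801, -0.0279, 0.1246]
tool_rot: [2.281, 2.16, 0.0]
contact_force: [-1.1, -0.0, -0.4]
opening: 0.0275
[ 0.5801 -0.0279  0.1246] 86.9 [-1.1 -0.  -0.4]
```

View pics/s29.png

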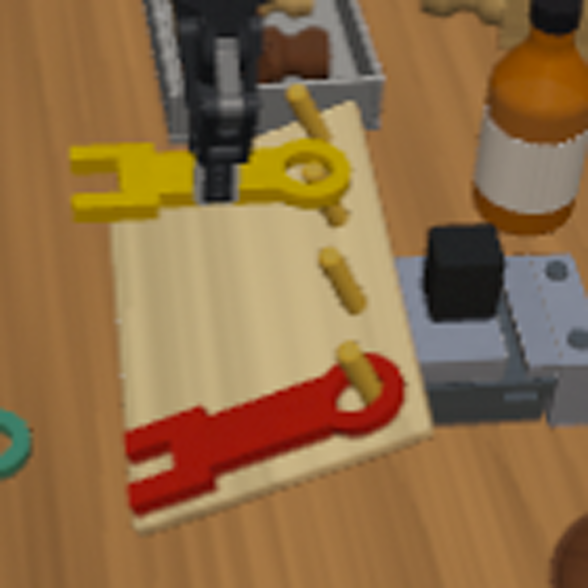

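The tip of peg 3 shows in the hole, centred. Continuing down and releasing.

```bash
python3 -m handwheel '{"offset":[[0.0,0,-0.06],[0.03,-0.01,-0.12],[0.06,-0.01,-0.18],[0.09,-0.01,-0.24],[0.12,-0.01,-0.3],[0.15,-0.01,-0.36],[0.18,-0.01,-0.42],[0.2,-0.01,-0.48],[0.2,-0.01,-0.48],[0.2,-0.01,-0.48]],"roll":[0,0,0,0,0,0,0,0,0,0]}'
python3 look.py 30
```

```text
t: 102.3
tool_pos: [0.5881, -0.0283, 0.1053]
tool_rot: [-2.281, -2.16, 0.0]
contact_force: [0.4, 0.1, -1.3]
opening: 0.0274
[ 0.5881 -0.0283  0.1053] 86.9 [ 0.4  0.1 -1.3]
```

View pics/s30.png

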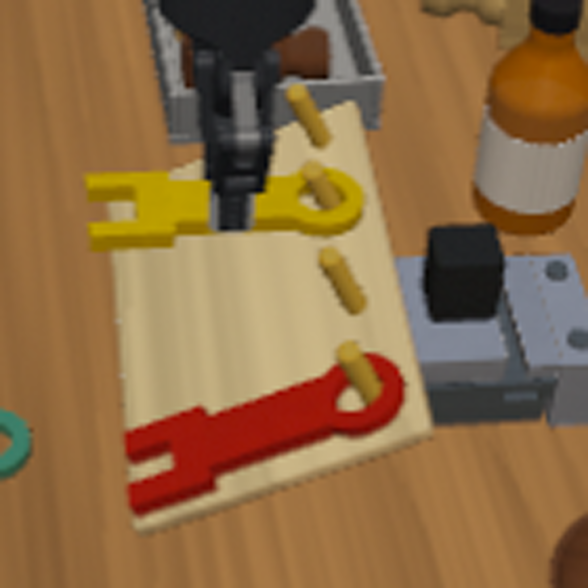

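```bash
python3 -m handwheel '{"offset":[[0,0,0],[0,0,0],[0,0,0],[0,0,0],[0,0,0.2],[0,0,0.6],[0,0,1.1],[-0.1,0,1.7],[-0.4,0,2.3],[-0.9,0,2.5]],"roll":[0,0,0,0,0,0,0,0,0,0]}' 48
python3 -m handwheel '{"offset":[[-0.7,0,0],[-1.3,0,0],[-1.9,0,0],[-2.4,0,0],[-2.8,0,0],[-3.0,0,0],[-3.0,0,0],[-3.0,0,0],[-3.0,0,0],[-3.0,0,0]],"roll":[0.3,0.6,0.9,1.2,1.3,1.3,1.3,1.3,1.3,1.3]}' 55
python3 look.py 31
python3 - <<'E'
from m import *
for n in('top','side'):
    for c,g in gauges(ctrl.get_image(n)).items():print(n,c,g)
E
```

```text
t: 103.4
tool_pos: [0.5541, -0.0287, 0.2108]
tool_rot: [2.276, 2.156, 0.007]
contact_force: [0.2, 0.5, 0.1]
opening: 0.0479
t: 104.4
tool_pos: [0.4325, -0.0283, 0.2054]
tool_rot: [-2.128, -2.311, 0.0]
contact_force: [0.7, -0.1, -0.0]
opening: 0.0551
[ 0.4325 -0.0283  0.2054] 94.7 [ 0.7 -0.1 -0. ]
top red {'n': 451, 'cen': array([ 0.5878, -0.1537]), 'yaw': np.float64(-6.8), 'eye': array([ 0.6396, -0.1601]), 'mid': array([ 0.5917, -0.1541]), 'mid_eye': array([ 0.592 , -0.1545]), 'L': np.float64(0.1366)}
top yellow {'n': 502, 'cen': array([ 0.5985, -0.0285]), 'yaw': np.float64(-4.1), 'eye': array([ 0.6459, -0.0307]), 'mid': array([ 0.6001, -0.0286]), 'mid_eye': array([ 0.598 , -0.0273]), 'L': np.float64(0.1359)}
side red {'n': 866, 'cen': array([ 0.5911, -0.0993]), 'yaw': np.float64(-162.8), 'eye': None, 'mid': array([ 0.5986, -0.097 ]), 'mid_eye': None, 'L': np.float64(0.1628)}
side yellow {'n': 760, 'cen': array([0.6014, 0.0308]), 'yaw': np.float64(-157.4), 'eye': None, 'mid': array([0.606 , 0.0327]), 'mid_eye': None, 'L': np.float64(0.1725)}
side green {'n': 748, 'cen': array([ 0.4082, -0.095 ]), 'yaw': np.float64(5.4), 'eye': array([ 0.4571, -0.0901]), 'mid': array([ 0.4099, -0.0949]), 'mid_eye': array([ 0.4093, -0.0946]), 'L': np.float64(0.1355)}
```

View pics/s31.png

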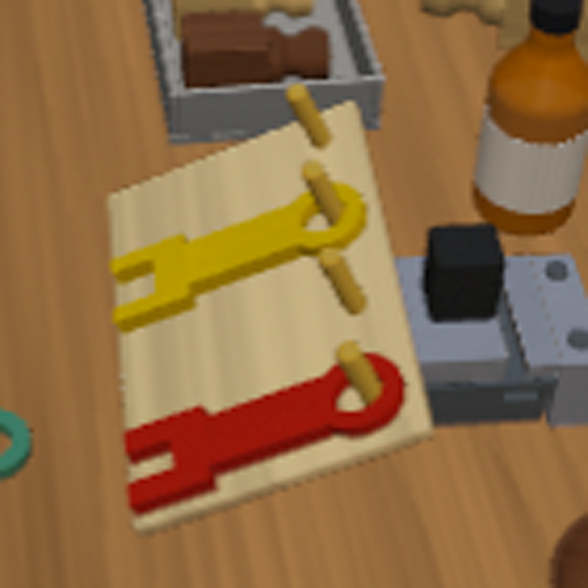

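View pics/t31.png

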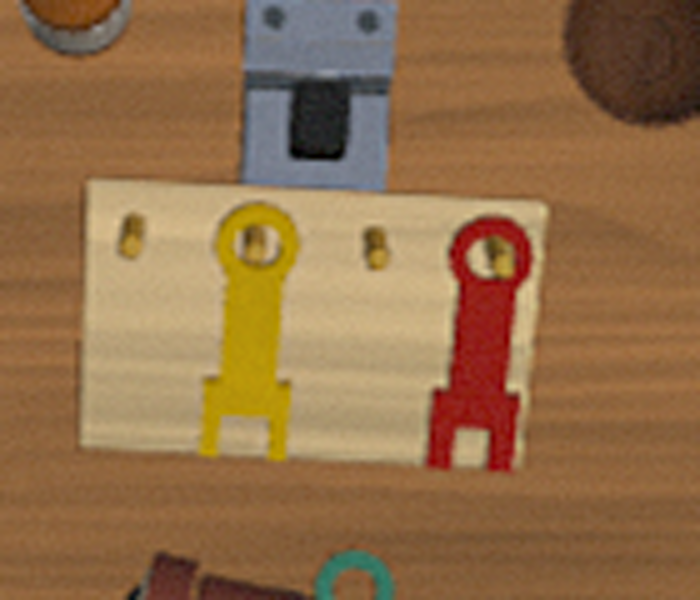

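Red and yellow both lie flat on pegs 1 and 3 (eyes at 491,255 and 257,243 in the top crop). Now green.

```bash
python3 -m handwheel '{"offset":[[-0.1,-0.3,-0.2],[-0.3,-0.8,-0.7],[-0.45,-1.2,-1.4],[-0.53,-1.5,-2.1],[-0.53,-1.5,-2.8],[-0.53,-1.5,-3.5],[-0.53,-1.5,-4.1],[-0.53,-1.5,-4.5],[-0.53,-1.5,-4.6],[-0.53,-1.5,-4.6]],"roll":[0,0,0,0,0,0,0,0,0,0]}' 55 50
python3 -m handwheel '{"offset":[[0,0,-0.1],[0,0,-0.2],[0,0,-0.3],[0,0,-0.38],[0,0,-0.42],[0,0,-0.42],[0,0,-0.42],[0,0,-0.42],[0,0,-0.42],[0,0,-0.42]],"roll":[0,0,0,0,0,0,0,0,0,0]}'
python3 look.py 32
```

```text
t: 105.6
tool_pos: [0.41, -0.0885, 0.0205]
tool_rot: [-2.128, -2.309, 0.001]
contact_force: [-0.4, -0.3, -0.1]
opening: 0.055
t: 106.6
tool_pos: [0.411, -0.0883, 0.0046]
tool_rot: [2.128, 2.31, 0.0]
contact_force: [-0.2, -0.5, 0.4]
opening: 0.0549
[ 0.411  -0.0883  0.0046] 94.7 [-0.2 -0.5  0.4]
```

```bash
python3 -m handwheel '{"offset":[[0,0,0],[0,0,0],[0,0,0],[0,0,0],[0,0,0],[0,0,0],[0,0,0],[0,0,0.2],[0,0,0.6],[0,0,1.2]],"roll":[0,0,0,0,0,0,0,0,0,0]}' 10 50
python3 -m handwheel '{"offset":[[0,0.1,0.7],[0,0.3,1.5],[0.1,0.7,2.2],[0.5,1.2,2.7],[1.1,1.7,2.7],[1.8,2.2,2.7],[2.5,2.6,2.7],[3.2,2.9,2.7],[3.7,3.0,2.7],[3.9,3.05,2.7]],"roll":[0,-0.2,-0.4,-0.6,-0.8,-1,-1.2,-1.32,-1.32,-1.32]}'
python3 -m handwheel '{"offset":[[0,0,0],[0,0,0],[0,0,0],[0,0,0],[0,0,0],[0,0,0],[0,0,0],[0,0,0],[0,0,0],[0,0,0]],"roll":[0,0,0,0,0,0,0,0,0,0]}'
python3 look.py 33
```

```text
t: 107.7
tool_pos: [0.409, -0.0875, 0.0513]
tool_rot: [-2.126, -2.307, 0.002]
contact_force: [0.3, -0.7, -1.0]
opening: 0.0281
t: 108.7
tool_pos: [0.5677, 0.0343, 0.16]
tool_rot: [-2.282, -2.159, 0.001]
contact_force: [0.1, 0.2, -1.1]
opening: 0.028
t: 109.7
tool_pos: [0.5668, 0.0337, 0.1605]
tool_rot: [-2.283, -2.158, 0.0]
contact_force: [-0.1, -0.3, -0.7]
opening: 0.0281
[0.5668 0.0337 0.1605] 86.8 [-0.1 -0.3 -0.7]
```

View pics/s33.png

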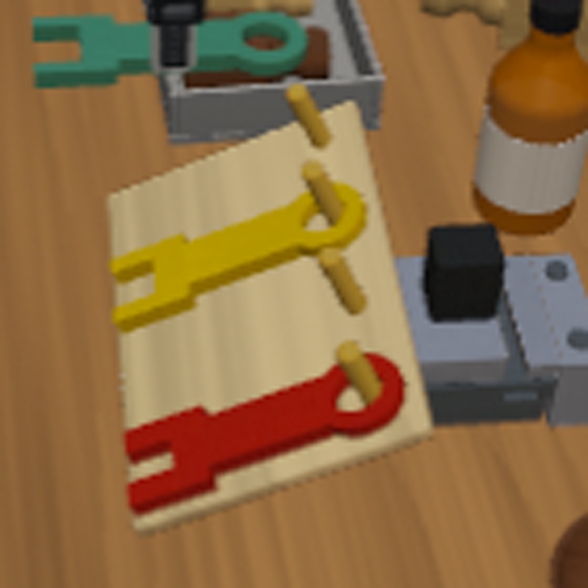

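```bash
python3 -m handwheel '{"offset":[[0,0,-0.1],[0.05,0,-0.2],[0.12,0,-0.3],[0.18,0,-0.42],[0.24,0,-0.54],[0.3,0,-0.66],[0.36,0,-0.78],[0.41,0,-0.89],[0.41,0,-0.89],[0.41,0,-0.89]],"roll":[0,0,0,0,0,0,0,0,0,0]}'
python3 look.py 34
```

```text
t: 110.8
tool_pos: [0.5832, 0.0337, 0.1248]
tool_rot: [-2.283, -2.158, 0.0]
contact_force: [0.3, 1.1, -0.2]
opening: 0.0283
[0.5832 0.0337 0.1248] 86.8 [ 0.3  1.1 -0.2]
```

View pics/s34.png

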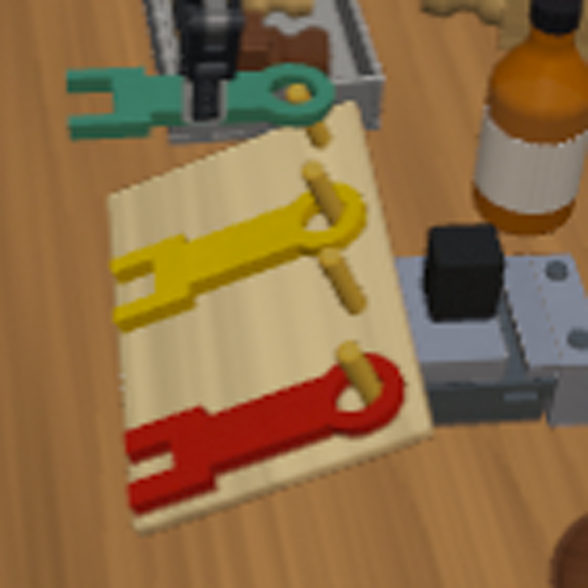

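The tip of peg 4 (297,93) shows in the green eye (298,97). Continuing down.

```bash
python3 -m handwheel '{"offset":[[0.0,0,-0.06],[0.03,0,-0.12],[0.06,0,-0.18],[0.09,0,-0.24],[0.12,0,-0.3],[0.15,0,-0.36],[0.18,0,-0.42],[0.2,0,-0.49],[0.2,0,-0.49],[0.2,0,-0.49]],"roll":[0,0,0,0,0,0,0,0,0,0]}'
python3 -m handwheel '{"offset":[[0,0,0],[0,0,0],[0,0,0],[0,0,0],[0,0,0.2],[0,0,0.6],[0,0,1.1],[-0.1,0,1.7],[-0.4,0,2.3],[-0.9,0,2.5]],"roll":[0,0,0,0,0,0,0,0,0,0]}' 45
python3 -m handwheel '{"offset":[[-0.7,0.3,0],[-1.4,0.8,0],[-2.1,1.3,0],[-2.7,1.8,0],[-3.1,2.3,0],[-3.3,2.7,0],[-3.3,3.0,0],[-3.3,3.0,0],[-3.3,3.0,0],[-3.3,3.0,0]],"roll":[0,0,0,0,0,0,0,0,0,0]}'
python3 look.py 35; python3 - <<'E'
from h import *
snap('side','s35f.png');snap('top','t35f.png')
E
```

```text
t: 111.9
tool_pos: [0.5912, 0.0337, 0.1052]
tool_rot: [-2.283, -2.158, 0.0]
contact_force: [-0.0, -0.2, -0.7]
opening: 0.028
t: 112.9
tool_pos: [0.5574, 0.0335, 0.2108]
tool_rot: [2.279, 2.154, 0.008]
contact_force: [-0.4, 0.3, 0.3]
opening: 0.0452
t: 113.9
tool_pos: [0.4238, 0.1532, 0.2055]
tool_rot: [2.284, 2.157, -0.0]
contact_force: [-0.1, -0.4, -0.2]
opening: 0.0454
[0.4238 0.1532 0.2055] 86.7 [-0.1 -0.4 -0.2]
```

View pics/s35.png

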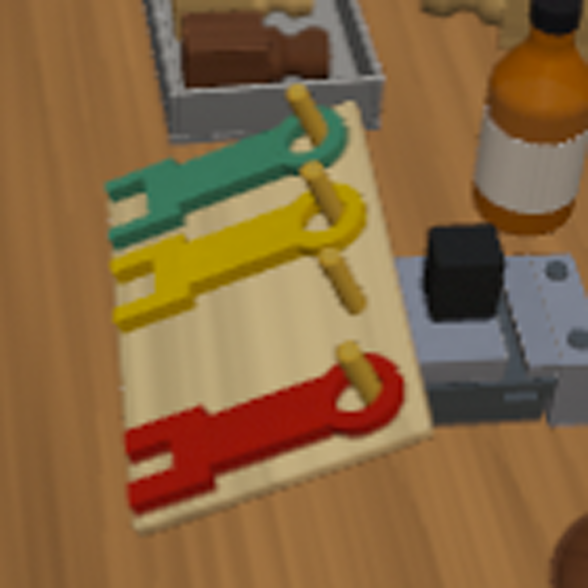

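View pics/t35.png

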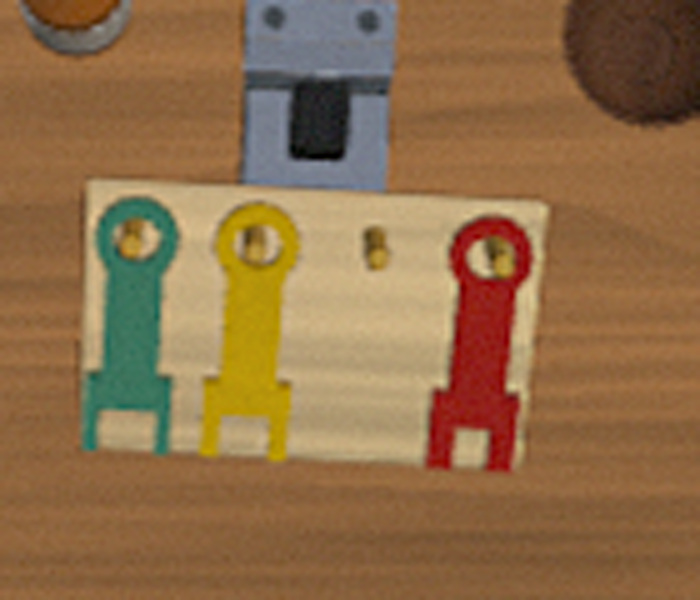

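View pics/t35f.png

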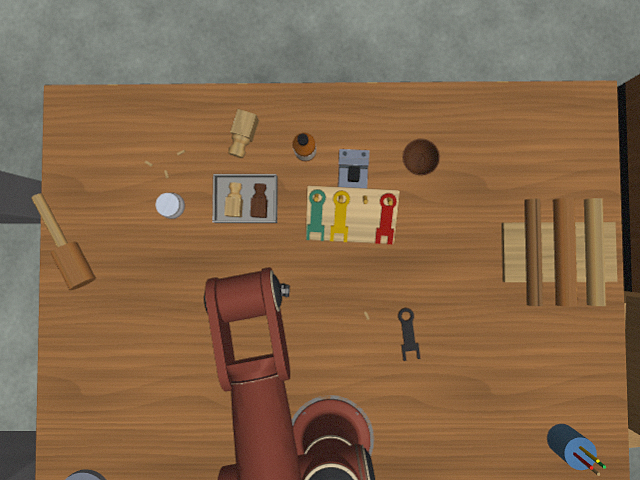

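All three gauges lie flat on pegs 4, 3 and 1, fork ends down. Both offcuts are in the tray, and the bottle, bowl and tin are where they were. The arm is clear, so I'll hand in.

```bash
python3 - <<'E'
from station import ctrl
print(ctrl.finish_job())
E
```

```text
the job is handed in; nothing more can be done
None
```

I handed the job in at about 114 s. Everything asked for is in place in the last pictures, except that I could not prove the brass detent has clicked in.

- **Offcuts:** both are in the grey tray.
- **Holder:** I set it on the rail with its pegs empty and pushed it to a hard stop under the lip.
- **Gauges:** I hung red on peg 1, yellow on peg 3 and green on peg 4. All three lie flat on the board with fork ends down. Blue was absent, and I left the black lookalike alone. Red had been knocked about 3 cm, so I measured it again before picking it.
- **Left alone:** the oil bottle, the bowl and the wax tin are where they were.

**Detent:**
- **Against:** in two earlier pull tests the holder slid back at about 5 N and then 8–9 N, with no sharp release. That is hardly more than sliding friction.
- **For:** on the last push the force rose to about 11.5 N, eased to 10.7 N, then met the stop. The runner gap and board position also match home to within 1–2 mm. I took this as a soft click and did not pull on it again.

**Other points:**
- **Cameras:** the two views disagreed by about 5 mm across the bench. I relied on the top camera, which matched the known gripper position.
- **Yellow:** the first grasp closed above the plate. I repeated it lower without the gauge having moved.

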